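# Exchange the check dummy for the flow cell in the leak-test clamp

## Task

The clamp of the leak tester still holds the plain aluminium check dummy: first lay the dummy back, without dropping it, in the empty sloping trough of the rack, down in its two saddles. Then take the white flow cell with the two collars from the rack, lay it just as gently in the clamp's two saddles with its spigot pointing at the port block, and press the sprung hold-down arm over and down until its catch holds it. Leave the bare barrel in its trough and do not push about or knock over the wash bottle, the beaker, the screwdriver and the spanner.

Things in the scene. Friction and masses are not known exactly. Their poses are not given: they have to be found in the camera images.
- dummy: check dummy: plain solid aluminium bar, 40 mm across, 150 mm long, 0.4 to 0.65 kg. Lies at the start in the clamp's saddles. Origin: middle of its axis; x along the axis (both ends alike).
- cell: flow cell: white plastic tube, barrel 40 mm across, 150 mm long, two round collars (56 mm across, 14 mm thick, 45 to 59 mm either side of the middle), thin spigot on one end; 172 mm over all, 0.2 to 0.34 kg. Lies at the start in trough_a, spigot end up. Origin: middle of the barrel's axis; x along it towards the spigot. Grip it between the collars.
- spigot (a point): tip of the flow cell's spigot (14 mm across, 22 mm long), on the axis 97 mm from the cell's origin.
- bare_barrel: bare barrel: white plastic tube without collars or spigot, 40 mm across, 150 mm long; lies in trough_b and stays there. Origin: middle of its axis; x along the axis.
- trough_a: sloping white trough that holds the flow cell at the start, one of three alike, 85 mm apart, side by side on a board with a 14 mm rim. Origin: middle of the axis of a tube lying in it, 101 mm above the table. x runs along the trough, rising 32 degrees away from the robot; y level across it; z square to the slope, upwards. Rack and clamp may change sides from start to start.
- trough_b: the trough that holds the bare barrel; origin and axes as trough_a. In each trough two V saddles (12 mm thick, at x = -34 and +34 mm, up to 30 mm either side of the axis) carry the tube and a 34 mm wide toe plate stops its lower end at x = -75 mm; between the saddles lies only a 22 mm wide spine, 30 mm below the axis.
- trough_c: the empty trough, for the dummy; shape, origin and axes as trough_a and trough_b. Any of the three may be the left, middle or right one.
- fixture: the clamp: aluminium base plate (x -115 to +155 mm, y -95 to +105 mm, top 12 mm above the table). Origin on the table under the seat; x away from the robot, towards the port block; y across, towards the arm's hinge; z up. Two black V saddles, 12 mm thick, at x = -34 and +34 mm, up to 30 mm either side of the axis; the cell's collars go outside them with 5 mm play each way.
- seat (a point): middle of the axis of a tube lying properly in the clamp's saddles: above the fixture's origin, 62 mm above the table; the tube lies along the fixture's x.
- port (a point): rubber nozzle in the face of the port block, on the seat's axis at fixture x = 109 mm. The aluminium block behind it is 70 mm wide and 97 mm high, with a gauge on top to 148 mm above the table.
- hinge (a point): hinge of the hold-down arm, on the fixture at y = 82 mm, 95 mm above the table; its axis is the fixture's x. The two posts of the hinge are 26 mm deep in y, 45 mm over all in x and 92 mm high.
- catch_top (a point): middle of the catch, on the fixture at y = -66 mm, 122 mm above the table: two sprung hook plates, 46 mm over all in x, y = -57 to -98 mm. The arm's cross pin, 144 mm from the hinge, pushes them outwards and they snap over it; if they have not, the arm swings up again when let go.
- handle (a point): point on the axis of the arm's round black handle (22 mm thick, 141 to 212 mm from the hinge), 190 mm from the hinge; moves with the arm. The spring resists there with 2 N at first and about 6 N when level; the sprung pad that holds the cell and the catch make it about 10 N in the last 10 degrees.
- holdarm (a joint): angle of the sprung hold-down arm, rad. 0: up at rest, leaning back 12 degrees past upright, away from the saddles; grows as the arm is swung over the saddles and down, turning about the fixture's +x. Level at 1.78, where the catch holds it (1.75 to 1.79); stop at 1.83. Steel bar 24 mm wide, 16 mm thick, 212 mm long with the handle; upright it reaches 303 mm above the table.
- wash_bottle: clear wash bottle, 60 mm across, 165 mm tall; stands upright among the things. Origin: centre of its underside, z up.
- beaker: open glass beaker, 68 mm across, 85 mm tall; stands upright among the things. Origin: centre of its underside, z up.
- driver: screwdriver with a black handle, 180 mm long, lying on the table. Origin under it.
- spanner: steel spanner, 170 mm long, lying on the table. Origin under it.

How it is judged:
By the outcome, as a careful person would: the job done as asked, in the order asked, and still so for the second after the job is handed in, with the robot touching nothing.
It also fails if it takes over 70 s, if anything falls off the work surface, if the arm or the gripper's body presses on something with over 40 N, if the wrist force passes 120 N, or if a joint passes its speed limit or range.

## Robot

A 6-joint arm with a two-finger parallel gripper is mounted at the origin on the work surface. World frame = base frame: x ahead of the robot, y to its left, z up, the work surface at z = 0. Lengths are in m, angles in rad, forces in N, time in s.
With the tool pointing down it reaches from about 0.35 to 0.85 m from the base axis. Payload 8.1 kg.
Tool frame: the origin (TCP) lies midway between the tips of the shut fingers; the grasp point (between the pads) lies manip.tcp_to_grasp behind it (manip.tcp_to_grasp is the distance from the TCP to the grasp point, in m); z points along the fingers, y is the direction in which the jaws open and shut (so a half turn about z gives the same grasp; the last joint's range is limited). The gripper opens to 93 mm and grips with 3 to 60 N. Pads are 15 mm wide; open, the fingers measure 128 mm over their backs; the gripper's body (75 mm by 188 mm) begins 65 mm behind the grasp point.
Start: joints at [1.161, 0.13, 1.488, -0, 1.523, -0.085], TCP at [0.191, 0.569, 0.219] pointing down, gripper open.
Joint ranges: [-2.96, 2.96], [-0.89, 2.26], [0.02, 2.5], [-1.34, 4.48], [0, 2.73], [-2.66, 2.66]. Speed limits (rad/s): [2.39, 2.39, 2.79, 3.14, 3.14, 3.14].

## Interface

Orientations are given as a unit quaternion [w, x, y, z].
In Python, from plant import manip, optics gives the robot as it stands. The module is installed in compiled form; this text tells all that it offers.
- The arm moves only by the tool play_rows, never from a script. Its argument "steps" is a list of rows, each a list of 5 numbers: the opening, from -1 (shut) to 1 (fully open), then the shift along the world's x, y, z in units of 2 cm (1.0 is 2 cm), then the turn about the world's z in units of 6 degrees (1.0 is 6 degrees). In form: [[gripper, tx, ty, tz, roll], ...]. A call has 1 to 12 rows; each row shifts and turns the commanded pose from where the row before left it; what a row does not reach is not made up. A row lasts 1/12 s, in which the tool goes at most 41.7 mm and 7.16 degrees, less where a joint would pass 70% of its speed; a pose out of reach is approached as far as the arm can. A call with a number of a shift or a turn outside -1 to 1 is refused whole. A call with a gripper value outside its range is refused whole. The fingers move at their own pace and stop on an object; the grip force is fixed at half the most. Time passes only in rows, so rows that do not move let the fingers close. It gives the time, the measured TCP pose, the force and the opening at its end, in the units of the state.
- manip.state(): the state, without advancing time (a new reading comes with each control period).
- optics.capture(name): name is "scene" or "top" or "wrist"; returns a dict with "img" (480x640x3 uint8, red, green, blue), "fx", "fy", "cx", "cy" (pixels), "cam_to_world" (4x4, takes a point from camera to world coordinates). Camera axes: x right, y up, looking along -z (the intrinsics and any distortion apply to the point x, -y, -z); pixel columns grow to the right and rows downward; lengths in m; the calibration is good to about 2 mm. The wrist camera is an equidistant fisheye: a pixel r from the principal point sees the ray r / f radians off the axis. A picture is of the moment at which its call begins. There is no depth.
- manip.finish_job(): hands the job in, once; it reports no verdict.
The state is a dict: "clock": time; "q": joint angles; "joint_velocities": joint speeds; "effort": joint torques, N m; "ee_pos": TCP position; "orientation": TCP orientation; "ft_force": force on the tool from outside, world axes, zero at the start; "moment": the same for the moment, N m; "width": finger opening in m.
Only numpy, scipy, OpenCV 4.12 (cv2) and the standard library are available. Lean on these libraries where they do the work, as an engineer would, in place of code of your own. Each camera call takes 0.05 s, during which the arm holds its last target.

## Working session

There is one attempt and no reset: what is moved stays moved. The work goes in short steps, Python scripts to look and compute and a tool call to move; the robot and the scene stay as the last step left them, time stands still between calls to the robot, and variables do not carry over. Pictures are saved under pics/ and viewed, and the job is handed in when it is done.

Besides the shell and the picture viewer there is one more tool, called after "Call:" by a JSON object that holds its "fn" and its "kwargs". play_rows: Moves the arm, as the interface text tells. Shifts and turns lie within -1 to 1; 1 stands for 2 cm of shift or 6 degrees of turn. Its arguments: {"type":"object","properties":{"steps":{"type":"array"}},"required":["steps"]}

```bash
mkdir -p pics; cat > h.py <<'E'
import numpy as np, cv2
from plant import manip, optics
def cap(n,fn=None):
    c=optics.capture(n)
    if fn: cv2.imwrite('pics/'+fn,cv2.cvtColor(c['img'],cv2.COLOR_RGB2BGR))
    return c
def ray(c,u,v,fish=False):
    x=(u-c['cx'])/c['fx']; y=(v-c['cy'])/c['fy']
    if fish:
        r=np.hypot(x,y); s=np.sin(r)/r if r>1e-9 else 1; d=np.array([x*s,y*s,np.cos(r)])
    else: d=np.array([x,y,1.])
    d=np.array([d[0],-d[1],-d[2]]); T=np.array(c['cam_to_world'])
    d=T[:3,:3]@d
    return T[:3,3],d/np.linalg.norm(d)
def onz(c,u,v,z,fish=False):
    o,d=ray(c,u,v,fish); return o+d*(z-o[2])/d[2]
def proj(c,p):
    T=np.array(c['cam_to_world']); q=T[:3,:3].T@(np.array(p)-T[:3,3]); 
    return c['fx']*q[0]/-q[2]+c['cx'], c['fy']*(-q[1])/-q[2]+c['cy']
E
python3 - <<'E'
from h import *
for n in('scene','top','wrist'):
    c=cap(n,n+'0.png'); print(n,c['fx'],c['fy'],c['cx'],c['cy'],np.round(c['cam_to_world'],3).tolist(),[k for k in c])
print(manip.state(), manip.tcp_to_grasp)
E
```

```text
scene 472.6929945440039 472.6929945440039 317.9466486156032 240.4680030113455 [[0.579, -0.699, 0.419, 0.898], [0.815, 0.507, -0.281, -0.268], [-0.015, 0.504, 0.864, 1.069], [0.0, 0.0, 0.0, 1.0]] ['img', 'fx', 'fy', 'cx', 'cy', 'cam_to_world']
top 493.8063333783374 493.8063333783374 322.39406630283446 246.0039546994816 [[0.014, 0.989, -0.147, 0.309], [-1.0, 0.015, 0.004, 0.021], [0.007, 0.147, 0.989, 1.482], [0.0, 0.0, 0.0, 1.0]] ['img', 'fx', 'fy', 'cx', 'cy', 'cam_to_world']
wrist 371.64829954431775 371.64829954431775 314.9215057045825 239.99065544828127 [[0.32, -0.914, -0.248, 0.122], [0.948, 0.308, 0.085, 0.592], [-0.001, -0.263, 0.965, 0.385], [0.0, 0.0, 0.0, 1.0]] ['img', 'fx', 'fy', 'cx', 'cy', 'cam_to_world']
{'clock': 0.15, 'q': array([ 1.16061636e+00,  1.31033605e-01,  1.48899525e+00, -2.13848061e-06,
        1.52300685e+00, -8.53677007e-02]), 'joint_velocities': array([-0.00132539, -0.00175889, -0.00400624, -0.00014276,  0.00060665,
        0.00111224]), 'effort': array([ 1.08938537e-03, -5.60470533e+01, -4.92337275e+01,  7.67882983e-02,
        3.03251529e-02, -1.28880533e-04]), 'ee_pos': array([0.19126746, 0.56824323, 0.2178196 ]), 'orientation': array([-1.75916206e-04,  1.61693050e-01,  9.86840837e-01, -6.99752791e-04]), 'ft_force': array([0.37089196, 0.37542369, 0.43658889]), 'moment': array([ 0.00951308,  0.02320036, -0.03926157]), 'width': 0.09286478490043679} 0.0188
```

View pics/scene0.png

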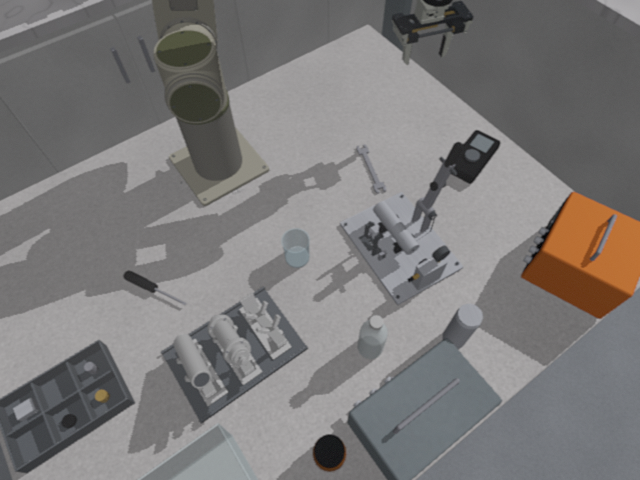

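View pics/top0.png

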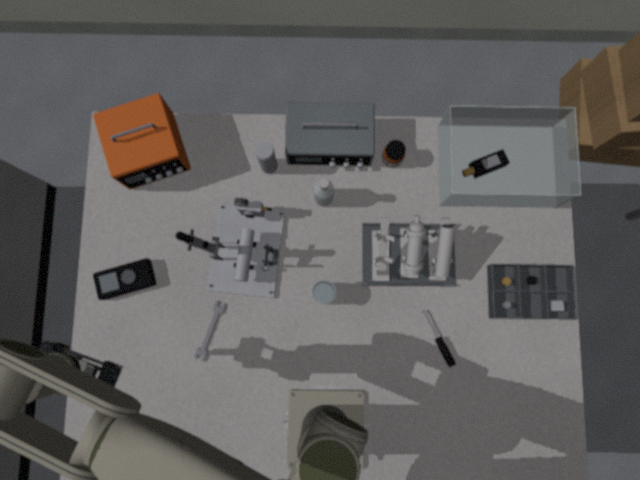

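View pics/wrist0.png

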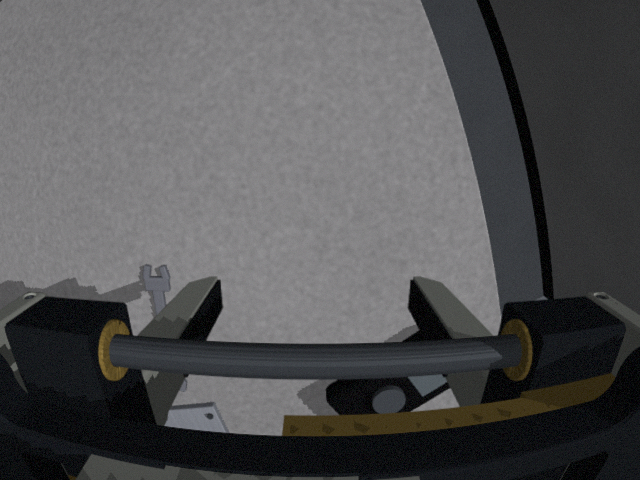

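```bash
python3 - <<'E'
import cv2
a=cv2.imread('pics/scene0.png')
cv2.imwrite('pics/z1.png',cv2.resize(a[0:80,380:490],None,fx=7,fy=7,interpolation=3))
cv2.imwrite('pics/z2.png',cv2.resize(a[120:310,330:480],None,fx=4,fy=3.1,interpolation=3))
cv2.imwrite('pics/z2b.png',cv2.resize(a[270:430,140:320],None,fx=4,fy=3.7,interpolation=3))
b=cv2.imread('pics/top0.png')
cv2.imwrite('pics/z3.png',cv2.resize(b[180:310,160:300],None,fx=5,fy=4.6,interpolation=3))
cv2.imwrite('pics/z4.png',cv2.resize(b[200:300,350:470],None,fx=6,fy=6,interpolation=3))
E
```

```text
(no output)
```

View pics/z1.png

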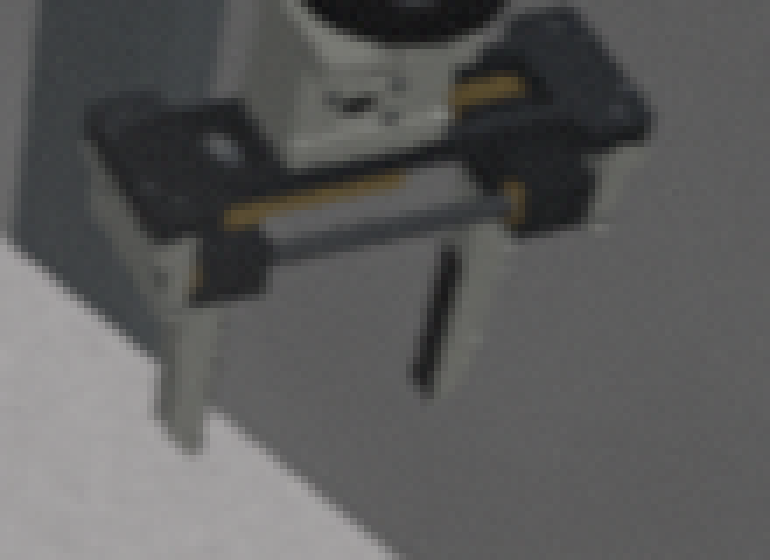

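View pics/z2.png

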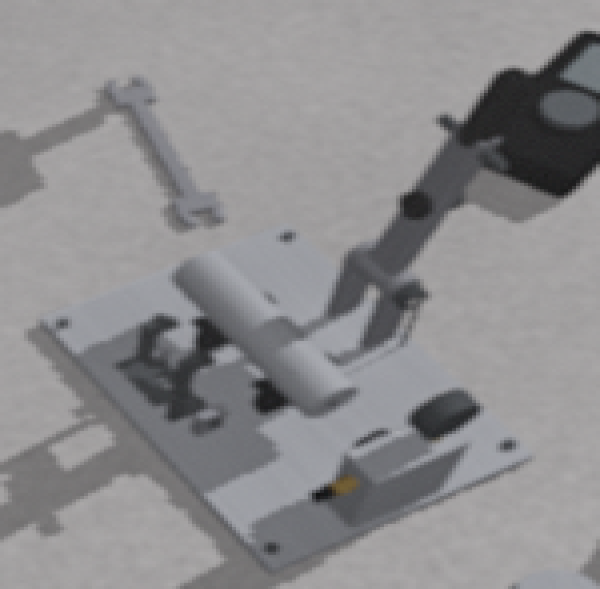

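View pics/z3.png

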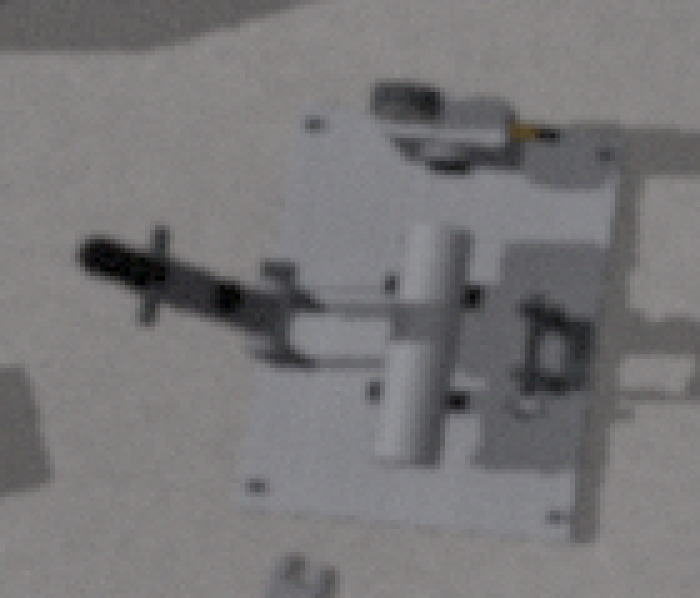

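View pics/z4.png

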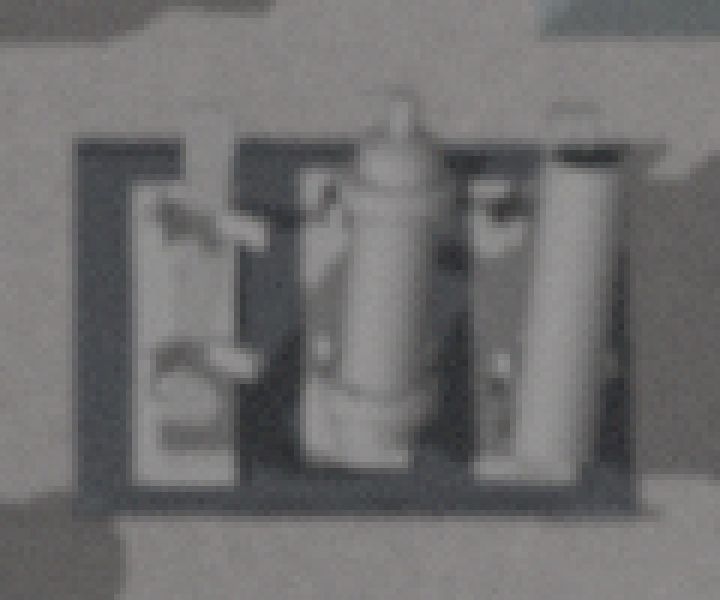

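View pics/z2b.png

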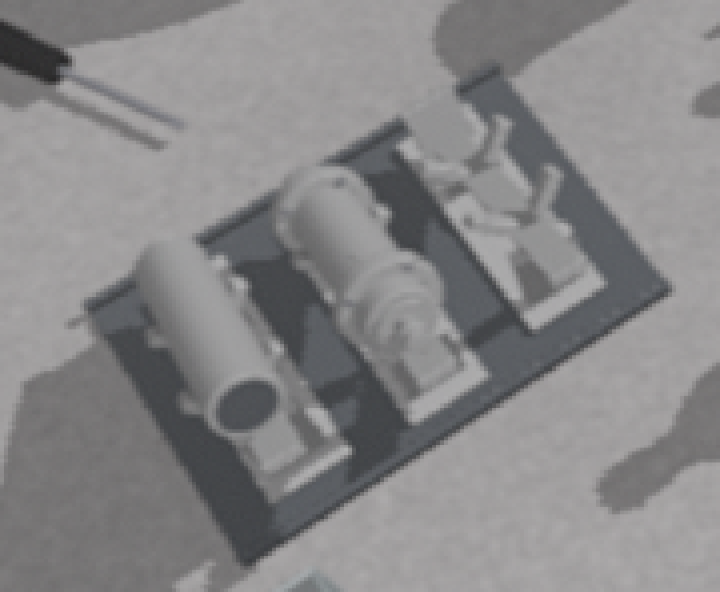

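Call:
{"fn": "play_rows", "kwargs": {"steps": [[-0.1, 0, 0, 0, 0], [-0.1, 0, 0, 0, 0], [-0.1, 0, 0, 0, 0], [-0.1, 0, 0, 0, 0]]}}

```text
clock: 0.48
ee_pos: [0.1914, 0.5686, 0.2186]
orientation: [-0.0, 0.162, 0.987, -0.0]
ft_force: [-0.0, 0.7, -0.0]
width: 0.0709
```

```bash
python3 - <<'E'
from h import *
c=cap('scene','s1.png'); a=cv2.imread('pics/s1.png')
cv2.imwrite('pics/z5.png',cv2.resize(a[0:80,380:490],None,fx=7,fy=7,interpolation=3))
c=cap('wrist','w1.png')
print(manip.state()['width'],manip.state()['clock'])
E
```

```text
0.06268652315887142 0.5833
```

View pics/z5.png

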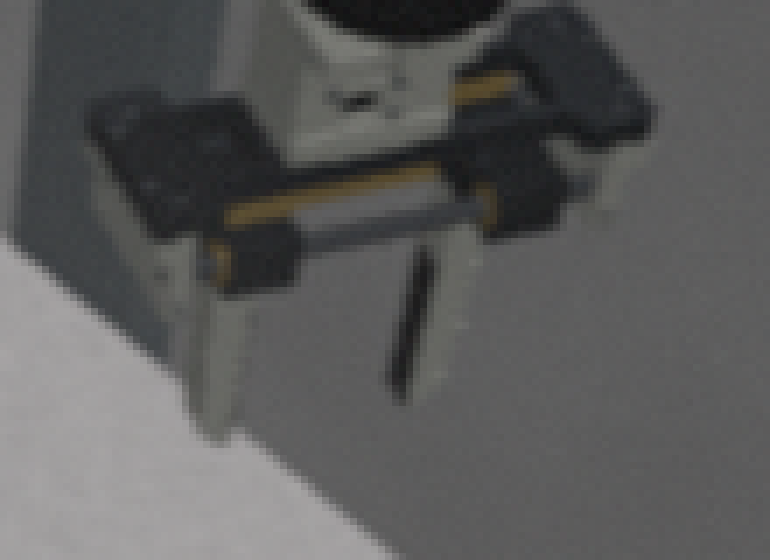

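View pics/w1.png

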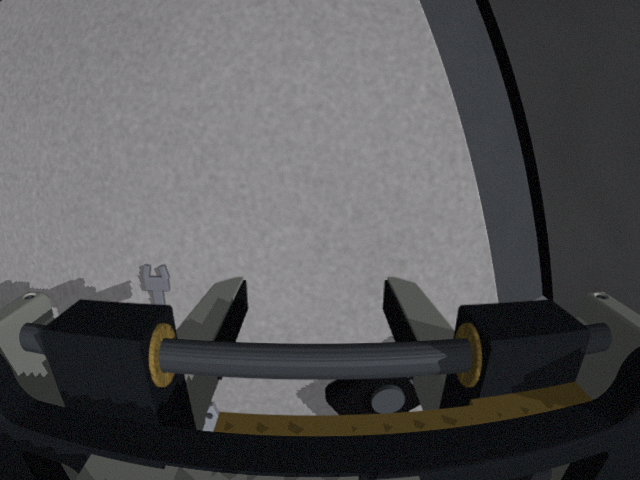

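```bash
python3 - <<'E'
from h import *
from scipy.optimize import least_squares
out={}
for n in('scene','top'):
    c=cap(n,n+'1.png'); g=cv2.cvtColor(c['img'],cv2.COLOR_RGB2GRAY).astype(float)
    seeds={'scene':[(402,196),(345.5,224),(397.5,297),(457,263.5)],'top':[(223,207),(211.6,286),(271,292.5),(281,213)]}[n]
    P=[]
    for u,v in seeds:
        u0,v0=int(round(u)),int(round(v)); w=g[v0-4:v0+5,u0-4:u0+5]
        m=np.clip(np.median(w)-12-w,0,None); yy,xx=np.mgrid[v0-4:v0+5,u0-4:u0+5]
        uu,vv=(m*xx).sum()/m.sum(),(m*yy).sum()/m.sum()
        p=onz(c,uu,vv,.0125); P.append(p); print(n,(u,v),round(uu,1),round(vv,1),np.round(p,4))
    P=np.array(P); out[n]=P
    print(' sides',[round(np.linalg.norm(P[i]-P[(i+1)%4])*1000,1) for i in range(4)], 'mean',P.mean(0).round(4))
    cv2.imwrite(f'pics/r_{n}.png',cv2.resize(c['img'][:,:,::-1][(275 if n=='scene' else 205):(435 if n=='scene' else 295),(145 if n=='scene' else 355):(315 if n=='scene' else 465)],None,fx=4.5 if n=='scene' else 7,fy=3.7 if n=='scene' else 6.6,interpolation=cv2.INTER_CUBIC))
E
```

```text
scene (402, 196) 401.4 195.9 [0.4051 0.3419 0.0125]
scene (345.5, 224) 344.2 225.0 [0.3883 0.1593 0.0125]
scene (397.5, 297) 397.3 296.5 [0.6261 0.1404 0.0125]
scene (457, 263.5) 456.6 263.5 [0.6441 0.3185 0.0125]
 sides [np.float64(183.3), np.float64(238.5), np.float64(178.9), np.float64(240.2)] mean [0.5159 0.24   0.0125]
top (223, 207) 222.4 206.6 [0.6434 0.3201 0.0125]
top (211.6, 286) 211.0 285.3 [0.4041 0.3435 0.0125]
top (271, 292.5) 273.5 292.4 [0.3858 0.1575 0.0125]
top (281, 213) 280.6 213.2 [0.6258 0.1427 0.0125]
 sides [np.float64(240.4), np.float64(186.9), np.float64(240.5), np.float64(178.2)] mean [0.5148 0.2409 0.0125]
```

View pics/r_top.png

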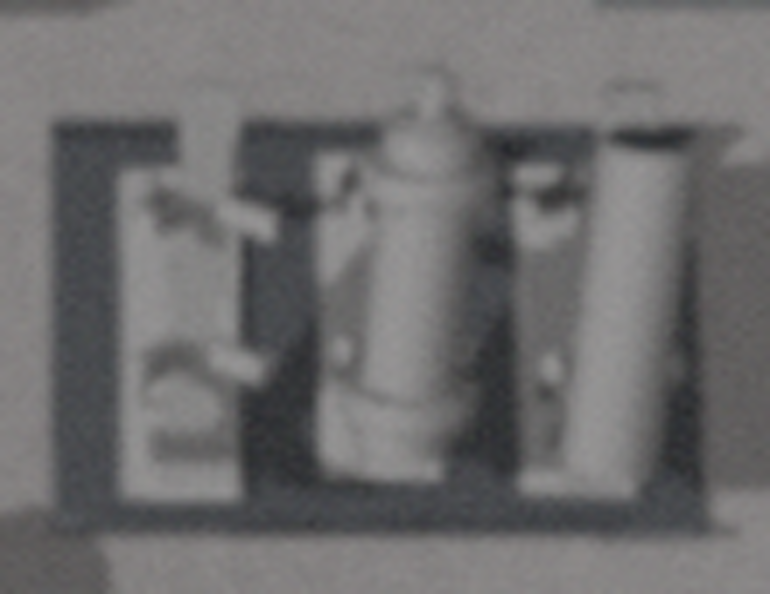

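View pics/r_scene.png

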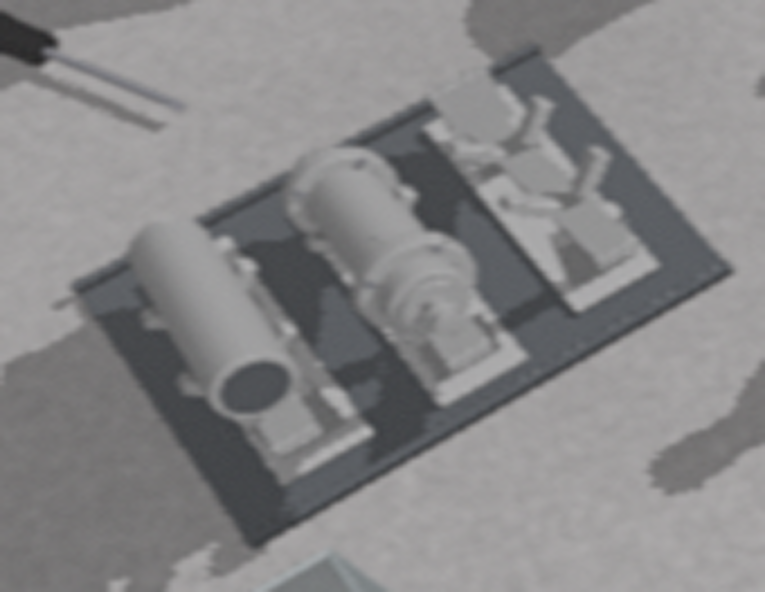

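```bash
cat > fit.py <<'E'
from h import *
def rigid(L,W):
    L=np.array(L)[:,:2];W=np.array(W)[:,:2]; l=L-L.mean(0);w=W-W.mean(0)
    a=np.arctan2((l[:,0]*w[:,1]-l[:,1]*w[:,0]).sum(),(l*w).sum()); R=np.array([[np.cos(a),-np.sin(a)],[np.sin(a),np.cos(a)]])
    t=W.mean(0)-R@L.mean(0); return a,t,R,(L@R.T+t-W)*1000
E
python3 - <<'E'
from fit import *
L=[(-.1,.095),(-.1,-.085),(.14,-.085),(.14,.095)]
S=[(.4051,.3419),(.3883,.1593),(.6261,.1404),(.6441,.3185)]
T=[(.4041,.3435),(.3858,.1575),(.6258,.1427),(.6434,.3201)]
for W in(S,T,[.5*(np.array(a)+b) for a,b in zip(S,T)]):
    a,t,R,e=rigid(L,W); print('fixture yaw',np.degrees(a),t,e.round(1).tolist())
s=cap('scene');tp=cap('top')
S2=lambda u,v:(145+u/4.5,275+v/3.7); T2=lambda u,v:(355+u/7,205+v/6.6)
for nm,uv in dict(TL=(255,543),TR=(732,270),BR=(538,50),BL=(76,288)).items(): print('sc board',nm,onz(s,*S2(*uv),.014).round(4))
for nm,uv in dict(TL=(53,122),TR=(710,130),BR=(708,528),BL=(55,528)).items(): print('top board',nm,onz(tp,*T2(*uv),.014).round(4))
h=.101+.075*np.sin(np.radians(32)); print('barrel top sc',onz(s,*S2(255,387),h), 'top',onz(tp,*T2(640,140),h+.0))
h=.101+.097*np.sin(np.radians(32)); print('spigot sc',onz(s,*S2(428,318),h),'top',onz(tp,*T2(431,77),h))
# dummy ends, z=.062
S3=lambda u,v:(330+u/4,120+v/3.1); T3=lambda u,v:(160+u/5,180+v/4.6)
print('dummy top far/near',onz(tp,*T3(437,228),.062),onz(tp,*T3(407,462),.062))
print('dummy sc far',onz(s,*S3(330,395),.062))
E
```

```text
fixture yaw -5.229508763168724 [0.49552752 0.23686872] [[-0.5, -1.3], [-0.1, 2.0], [1.1, -0.9], [-0.5, 0.2]]
fixture yaw -4.950584914852477 [0.49441813 0.23769458] [[-1.1, -2.5], [1.7, 4.1], [0.8, -1.8], [-1.3, 0.2]]
fixture yaw -5.089656132951543 [0.49497279 0.2372815 ] [[-0.8, -1.9], [0.8, 3.1], [0.9, -1.4], [-0.9, 0.2]]
sc board TL [ 0.6046 -0.3817  0.014 ]
sc board TR [ 0.6045 -0.108   0.014 ]
sc board BR [ 0.421  -0.1089  0.014 ]
sc board BL [ 0.4197 -0.3846  0.014 ]
top board TL [ 0.5976 -0.1062  0.014 ]
top board TR [ 0.5983 -0.3908  0.014 ]
top board BR [ 0.4156 -0.3853  0.014 ]
top board BL [ 0.4115 -0.1075  0.014 ]
barrel top sc [ 0.57094793 -0.33084988  0.14074394] top [ 0.56860681 -0.32742289  0.14074394]
spigot sc [ 0.58706937 -0.25135017  0.15240217] top [ 0.59177948 -0.24276904  0.15240217]
dummy top far/near [0.56484316 0.23415543 0.062     ] [0.41609756 0.24595591 0.062     ]
dummy sc far [0.56125733 0.23510017 0.062     ]
```

Call:
{"fn": "play_rows", "kwargs": {"steps": [[0.2, 0.3, -0.3, 1, 0.2], [0.2, 1, -0.5, 1, 0.2], [0.2, 1, -1, 1, 0.2], [0.2, 1, -1, 1, 0.2], [0.2, 1, -1, 1, 0.2], [0.2, 1, -1, 0.6, 0.2], [0.2, 1, -1, 0, 0.2], [0.2, 1, -1, 0, 0.2], [0.2, 1, -1, 0, 0.2], [0.2, 1, -1, 0, 0.2], [0.2, 1, -1, 0, 0.2], [0.2, 1, -1, 0, 0.1]]}}

```text
clock: 1.78
ee_pos: [0.4183, 0.3515, 0.3308]
orientation: [0.0, 0.041, 0.999, 0.0]
ft_force: [0.5, 0.1, 0.5]
width: 0.0554
```

Call:
{"fn": "play_rows", "kwargs": {"steps": [[0.2, 1, -1, 0, 0], [0.2, 1, -1, 0, 0], [0.2, 1, -1, 0, 0], [0.2, 1, -1, 0, 0], [0.2, 1, -1, 0, 0], [0.2, 0.7, -1, 0, 0], [0.2, 0, 0, 0, 0], [0.2, 0, 0, 0, 0]]}}

```text
clock: 2.45
ee_pos: [0.532, 0.2316, 0.3304]
orientation: [-0.0, 0.043, 0.999, -0.0]
ft_force: [-1.0, 1.1, -0.4]
width: 0.0556
```

```bash
python3 - <<'E'
from h import *
c=cap('wrist','w2.png'); print(np.round(c['cam_to_world'],4).tolist()); s=manip.state(); print(s['ee_pos'],s['orientation'],s['q'],s['width'],s['clock'])
E
```

```text
[[0.0868, -0.9613, -0.2613, 0.4596], [0.9962, 0.0839, 0.0224, 0.2386], [0.0004, -0.2623, 0.965, 0.4975], [0.0, 0.0, 0.0, 1.0]]
[0.53140668 0.23256539 0.33053123] [-2.17953271e-04  4.24757377e-02  9.99097466e-01  1.35190547e-04] [ 3.23881514e-01  5.82887223e-02  1.36318291e+00  4.13208555e-04
  1.72043112e+00 -1.16187623e+00] 0.055510441427911415 2.5
```

View pics/w2.png

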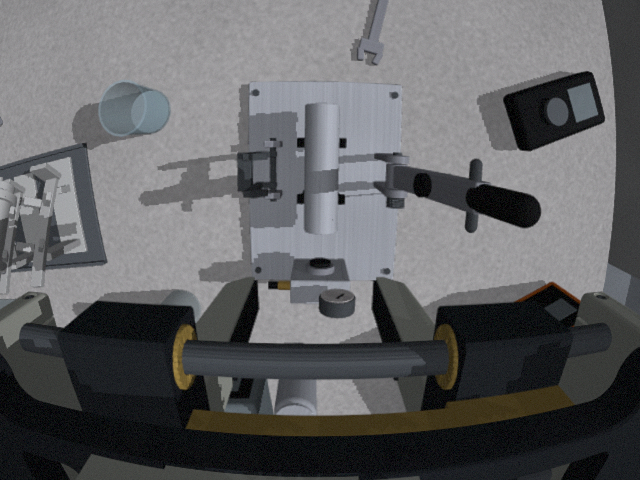

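```bash
python3 - <<'E'
from fit import *
c=optics.capture('wrist'); g=cv2.cvtColor(c['img'],cv2.COLOR_RGB2GRAY).astype(float)
W=[]
for u0,v0 in [(394,95),(255,93),(258,269),(386,271)]:
    w=g[v0-6:v0+7,u0-6:u0+7]; m=np.clip(np.median(w)-30-w,0,None); yy,xx=np.mgrid[v0-6:v0+7,u0-6:u0+7]
    uu,vv=(m*xx).sum()/m.sum(),(m*yy).sum()/m.sum(); p=onz(c,uu,vv,.0125,True); W.append(p); print(round(uu,1),round(vv,1),p.round(4))
L=[(-.1,.095),(-.1,-.085),(.14,-.085),(.14,.095)]
a,t,R,e=rigid(L,W); print(np.degrees(a),t,e.round(1).tolist())
# dummy edges by row
cs=[]
for v in range(115,230,12):
    row=g[v-1:v+2].mean(0)
    d=np.diff(cv2.GaussianBlur(row[None],(5,1),0)[0]); l=295+np.argmax(np.abs(d[295:318])); r=328+np.argmax(np.abs(d[328:350]))
    # tangent rays: mid direction
    cs.append((v,l,r)); 
print(cs)
o=np.array(c['cam_to_world'])[:3,3]; print('cam',o)
for v,l,r in cs:
    d=ray(c,l+.5,v,True)[1]+ray(c,r+.5,v,True)[1]; p=o+d*(.062-o[2])/d[2]; q=R.T@(p[:2]-t); print(p.round(4),'fix',(q*1000).round(1))
for u,v in[(322,103),(320,233)]: p=onz(c,u,v,.075,True); print((R.T@(p[:2]-t)*1000).round(1))
# port nozzle
E
```

```text
393.2 95.3 [0.4048 0.3465 0.0125]
254.5 92.8 [0.3872 0.1674 0.0125]
257.1 269.8 [0.6265 0.1442 0.0125]
385.0 271.5 [0.6446 0.3227 0.0125]
-5.635459233491156 [0.49536049 0.24218262] [[0.4, 0.0], [0.3, 0.1], [-0.2, -0.4], [-0.6, 0.3]]
[(115, np.int64(303), np.int64(336)), (127, np.int64(303), np.int64(336)), (139, np.int64(296), np.int64(337)), (151, np.int64(303), np.int64(335)), (163, np.int64(302), np.int64(336)), (175, np.int64(302), np.int64(337)), (187, np.int64(302), np.int64(337)), (199, np.int64(295), np.int64(343)), (211, np.int64(302), np.int64(333)), (223, np.int64(302), np.int64(333))]
cam [0.45900001 0.23932657 0.49765205]
[0.4286 0.2481 0.062 ] fix [-67.   -0.6]
[0.4427 0.2469 0.062 ] fix [-52.9  -0.4]
[0.4564 0.2423 0.062 ] fix [-38.8  -3.7]
[0.4707 0.244  0.062 ] fix [-24.7  -0.6]
[0.4848 0.2428 0.062 ] fix [-10.6  -0.4]
[0.4989 0.2422 0.062 ] fix [3.5 0.4]
[0.5131 0.241  0.062 ] fix [17.8  0.6]
[0.5273 0.2392 0.062 ] fix [32.1  0.2]
[0.5417 0.2363 0.062 ] fix [46.7 -1.4]
[0.5563 0.235  0.062 ] fix [61.3 -1.1]
[-79.8   1.3]
[70.4  1.2]
```

Call:
{"fn": "play_rows", "kwargs": {"steps": [[0.4, 0.5, 0.1, 0, -0.12], [0.4, 0.43, 0.07, 0, 0], [0.4, 0, 0, -0.8, 0], [0.4, 0, 0, -1, 0], [0.4, 0, 0, -1, 0], [0.4, 0, 0, -1, 0], [0.4, 0, 0, -1, 0], [0.4, 0, 0, -0.8, 0], [0.4, 0, 0, -0.4, 0], [0.4, 0, 0, 0, 0], [0.4, 0, 0, 0, 0]]}}

```text
clock: 3.47
ee_pos: [0.5499, 0.2366, 0.2109]
orientation: [-0.0, 0.048, 0.999, -0.0]
ft_force: [-0.7, -0.0, 0.2]
width: 0.065
```

```bash
python3 - <<'E'
from h import *
c=cap('wrist','w3.png');c=cap('scene','s3.png'); s=manip.state(); print(s['ee_pos'],s['orientation'],s['ft_force'],s['width'],s['clock'])
a=cv2.imread('pics/s3.png'); cv2.imwrite('pics/s3z.png',cv2.resize(a[100:310,300:520],None,fx=3.6,fy=2.8,interpolation=3))
E
```

```text
[0.55073563 0.23657924 0.21231639] [1.06234773e-03 4.79926637e-02 9.98847035e-01 4.19259295e-04] [-0.07401855 -0.85942297  0.1264745 ] 0.06533625712994327 3.5667
```

View pics/w3.png

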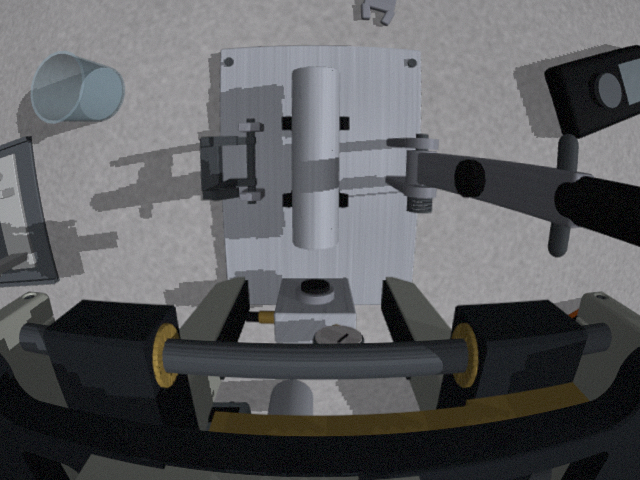

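View pics/s3z.png

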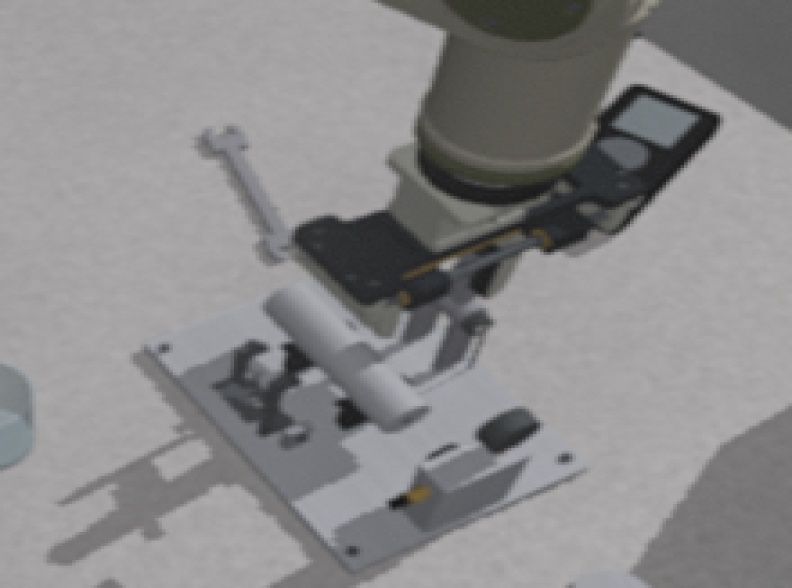

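Call:
{"fn": "play_rows", "kwargs": {"steps": [[0.4, -0.03, 0, -0.8, 0], [0.4, 0, 0, -1, 0], [0.4, 0, 0, -1, 0], [0.4, 0, 0, -1, 0], [0.4, 0, 0, -1, 0], [0.4, 0, 0, -1, 0], [0.4, 0, 0, -1, 0], [0.4, 0, 0, -1, 0], [0.4, 0, 0, -0.5, 0], [0.4, 0, 0, 0, 0]]}}

```text
clock: 4.4
ee_pos: [0.5483, 0.2357, 0.0429]
orientation: [-0.001, 0.048, 0.999, -0.001]
ft_force: [0.4, -0.5, -0.7]
width: 0.065
```

Call:
{"fn": "play_rows", "kwargs": {"steps": [[-0.05, 0, 0, 0, 0], [-0.1, 0, 0, 0, 0], [-0.1, 0, 0, 0, 0], [-0.1, 0, 0, 0, 0], [-0.1, 0, 0, 0, 0]]}}

```text
clock: 4.82
ee_pos: [0.5502, 0.2363, 0.0458]
orientation: [0.001, 0.048, 0.999, 0.0]
ft_force: [-0.3, -0.1, -0.1]
width: 0.0423
```

```bash
python3 - <<'E'
from h import *
c=cap('wrist','w4.png'); s=manip.state(); print(s['ee_pos'],s['orientation'],s['ft_force'],s['width'],s['clock'])
E
```

```text
[0.54993957 0.23621331 0.0454589 ] [5.70978800e-04 4.82347516e-02 9.98835839e-01 2.20808644e-04] [-0.73487473  0.07597253 -0.78243868] 0.04210279784051088 4.8667
```

View pics/w4.png

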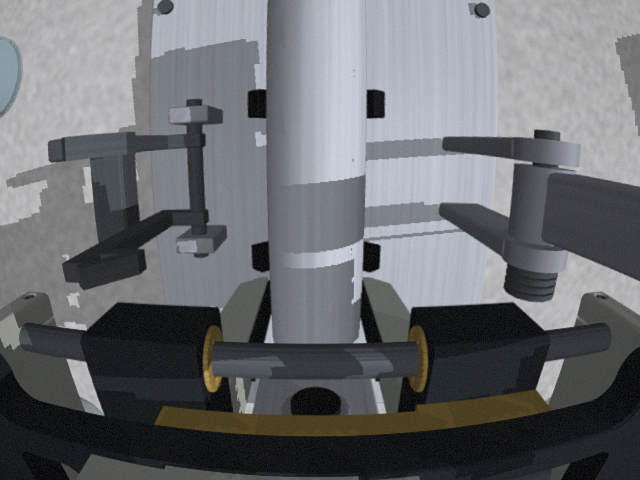

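Call:
{"fn": "play_rows", "kwargs": {"steps": [[-1, 0, 0, 0, 0], [-1, 0, 0, 0, 0], [-1, 0, 0, 0, 0]]}}

```text
clock: 5.12
ee_pos: [0.5499, 0.2366, 0.0452]
orientation: [0.0, 0.048, 0.999, 0.0]
ft_force: [0.2, 2.6, 2.6]
width: 0.0391
```

Call:
{"fn": "play_rows", "kwargs": {"steps": [[-1, 0, 0, 0.2, 0], [-1, 0, 0, 0.3, 0], [-1, 0, 0, 0.3, 0], [-1, 0, 0, 0.2, 0], [-1, 0, 0, 0, 0], [-1, 0, 0, 0, 0]]}}

```text
clock: 5.62
ee_pos: [0.5498, 0.2358, 0.065]
orientation: [0.0, 0.048, 0.999, -0.0]
ft_force: [0.0, -0.3, -3.7]
width: 0.0385
```

```bash
python3 - <<'E'
from h import *
c=cap('scene','s5.png'); s=manip.state(); print(s['ee_pos'],s['ft_force'],s['moment'],s['width'],s['clock'])
a=cv2.imread('pics/s5.png'); cv2.imwrite('pics/s5z.png',cv2.resize(a[100:310,300:520],None,fx=3.6,fy=2.8,interpolation=3))
E
```

```text
[0.54980016 0.23578641 0.06478423] [ 1.3690487  -0.51418964 -2.34674143] [-0.11322948 -0.30294456  0.04092681] 0.038941463609806354 5.6667
```

View pics/s5z.png

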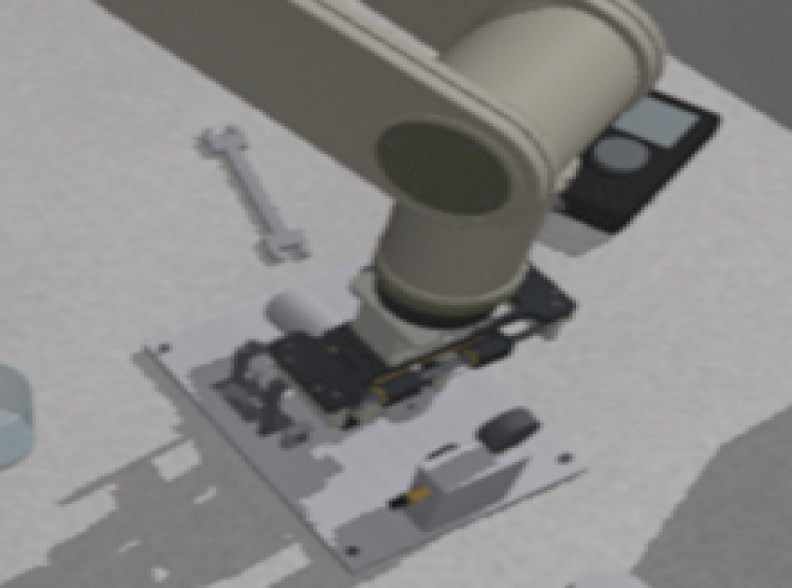

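Call:
{"fn": "play_rows", "kwargs": {"steps": [[-1, 0, 0, 0.3, 0], [-1, 0, 0, 0.4, 0], [-1, 0, 0, 0.4, 0], [-1, 0, 0, 0.4, 0], [-1, 0, 0, 0.4, 0], [-1, 0, 0, 0.4, 0], [-1, 0, 0, 0.4, 0], [-1, 0, 0, 0.4, 0], [-1, 0, 0, 0.4, 0], [-1, 0, 0, 0.4, 0], [-1, 0, 0, 0.3, 0], [-1, 0, 0, 0, 0]]}}

```text
clock: 6.67
ee_pos: [0.5504, 0.2363, 0.1507]
orientation: [0.001, 0.048, 0.999, 0.0]
ft_force: [-0.2, 0.4, -4.9]
width: 0.0392
```

```bash
python3 - <<'E'
from h import *
c=cap('scene','s6.png'); s=manip.state(); print(s['ee_pos'],s['ft_force'],s['moment'],s['width'],s['clock'])
a=cv2.imread('pics/s6.png'); cv2.imwrite('pics/s6z.png',cv2.resize(a[100:310,300:520],None,fx=3.6,fy=2.8,interpolation=3))
cap('wrist','w6.png')
E
```

```text
[0.55003165 0.23621721 0.14965714] [ 0.20707358  0.46759672 -5.52702592] [-0.01064736 -0.18892234  0.04642172] 0.0392275022934919 6.7167
```

View pics/s6z.png

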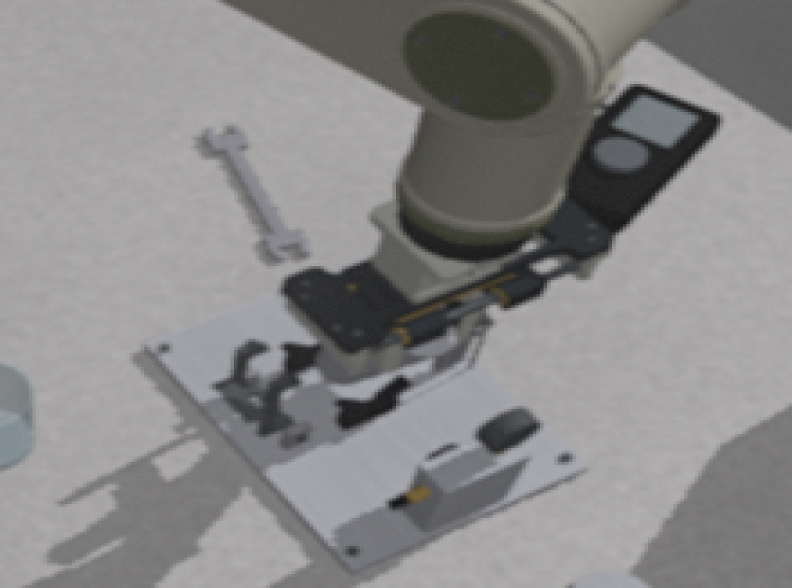

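View pics/w6.png

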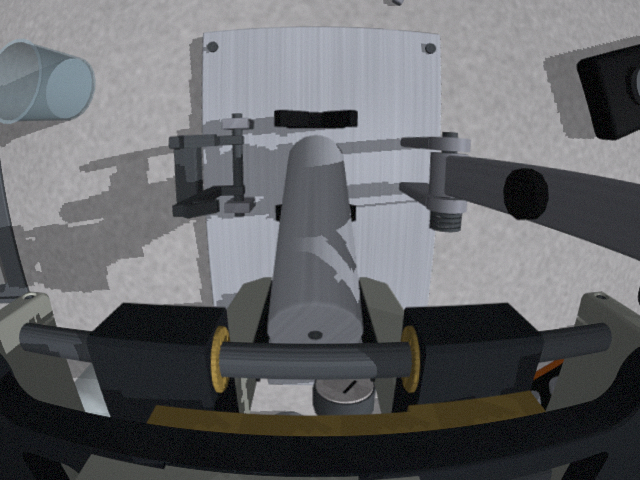

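Call:
{"fn": "play_rows", "kwargs": {"steps": [[-1, 0, 0, 0.5, 0], [-1, 0, 0, 0.9, 0], [-1, 0, 0, 1, 0], [-1, 0, -0.3, 1, 0], [-1, 0, -0.6, 1, 0.1], [-1, 0, -0.9, 1, 0.1], [-1, 0, -1, 0.6, 0.1], [-1, 0, -1, 0, 0.1], [-1, 0, -1, 0, 0.1], [-1, 0, -1, 0, 0.1], [-1, 0, -1, 0, 0.1], [-1, 0, -1, 0, 0.1]]}}

```text
clock: 7.77
ee_pos: [0.5491, 0.0791, 0.2687]
orientation: [-0.0, 0.006, 1.0, -0.0]
ft_force: [0.0, -1.1, -5.1]
width: 0.039
```

Call:
{"fn": "play_rows", "kwargs": {"steps": [[-1, 0, -1, 0, 0.13], [-1, 0, -1, 0, 0], [-1, 0, -1, 0, 0], [-1, 0, -1, 0, 0], [-1, 0, -1, 0, 0], [-1, 0, -1, 0, 0], [-1, 0, -1, 0, 0], [-1, 0, -1, 0, 0], [-1, 0, -1, 0, 0], [-1, 0, -0.9, 0, 0], [-1, 0, -0.6, 0, 0], [-1, 0, -0.2, 0, 0]]}}

```text
clock: 8.77
ee_pos: [0.5491, -0.1356, 0.2686]
orientation: [-0.0, 0.0, 1.0, -0.0]
ft_force: [-0.1, 1.0, -5.1]
width: 0.0391
```

```bash
python3 - <<'E'
from h import *
s=manip.state(); print(s['ee_pos'],s['orientation'],s['q'],s['ft_force'],s['moment'],s['width'],s['clock'])
cap('wrist','w7.png');cap('scene','s7.png')
E
```

```text
[ 0.54912434 -0.13561998  0.26857836] [-2.88662212e-04  4.40612935e-04  9.99999851e-01 -1.40614146e-04] [-3.32468929e-01  2.21851187e-02  1.51158811e+00 -4.54372914e-04
  1.60827354e+00 -1.90240095e+00] [-0.05428441  1.00803095 -5.12935386] [ 0.06706796 -0.17228818  0.00479245] 0.039078322048121936 8.7667
```

View pics/w7.png

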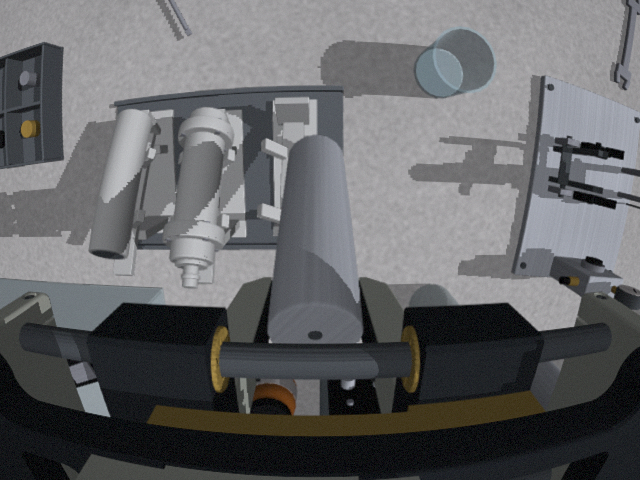

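View pics/s7.png

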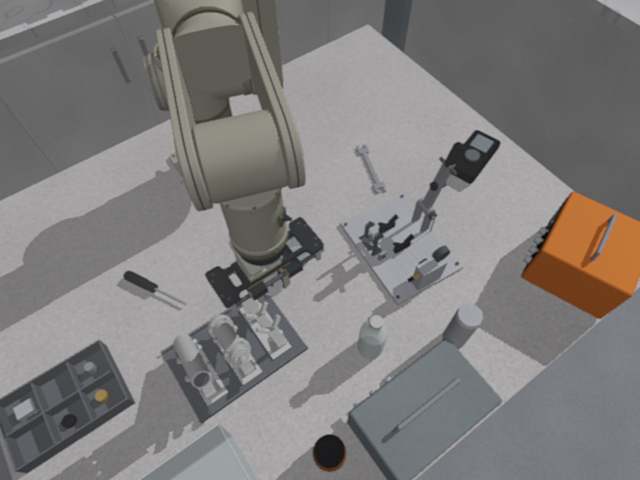

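```bash
python3 - <<'E'
from h import *
c=optics.capture('wrist')
for n,u,v,z in[('nearL',116,103,.014),('nearR',343,88,.014),('farR',341,246,.014),('spigot',190,286,.1524),('barrel far',108,252,.1407),('collar near ctr',207,118,.101-.052*.53+.0237),('collar far',194,251,.101+.052*.53+.0237),('cell mid',200,185,.121),('barrel mid',125,182,.121)]:
    print(n,onz(c,u,v,z,True).round(4))
a=cv2.imread('pics/w7.png'); cv2.imwrite('pics/w7z.png',cv2.resize(a[75:300,80:360],None,fx=2.8,fy=2.6,interpolation=3))
E
```

```text
nearL [ 0.4164 -0.3779  0.014 ]
nearR [ 0.4154 -0.1019  0.014 ]
farR [ 0.5987 -0.1025  0.014 ]
spigot [ 0.5944 -0.2403  0.1524]
barrel far [ 0.5682 -0.3256  0.1407]
collar near ctr [ 0.4521 -0.2327  0.0971]
collar far [ 0.563  -0.2334  0.1523]
cell mid [ 0.5122 -0.2341  0.121 ]
barrel mid [ 0.5063 -0.3096  0.121 ]
```

View pics/w7z.png

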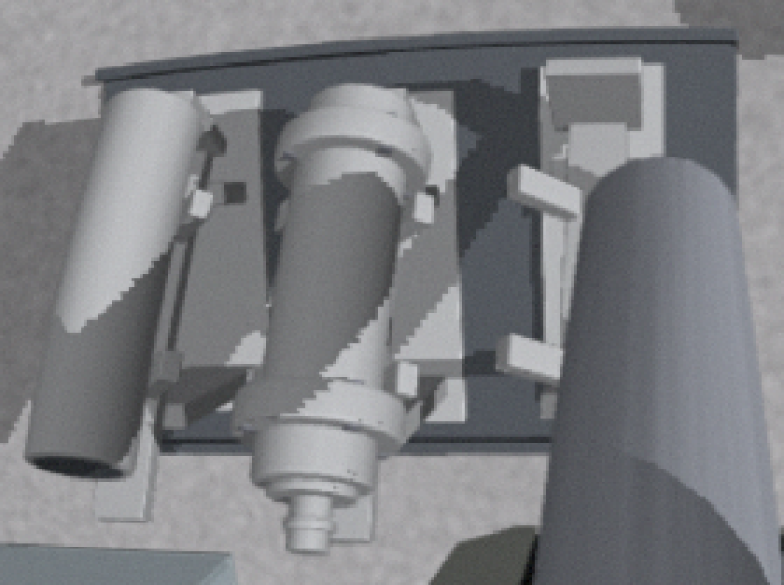

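```bash
python3 - <<'E'
from h import *
c=optics.capture('wrist')
for z in(.05,.065,.08):
    print(z,onz(c,274.8,99,z,True).round(4),onz(c,309.2,98.5,z,True).round(4))
# saddle outer tips left: upper (497..)(near-saddle (508,185)), far (497,350)
f=lambda u,v:(80+u/2.8,75+v/2.6)
print('lower saddle tip',onz(c,*f(508,185),.085,True),'upper',onz(c,*f(497,355),.121,True))
print('base L/R near',onz(c,*f(541,75),.02,True),onz(c,*f(665,66),.02,True))
E
```

```text
0.05 [ 0.4321 -0.1736  0.05  ] [ 0.4321 -0.1384  0.05  ]
0.065 [ 0.4338 -0.1721  0.065 ] [ 0.4339 -0.1382  0.065 ]
0.08 [ 0.4356 -0.1705  0.08  ] [ 0.4356 -0.138   0.08  ]
lower saddle tip [ 0.48072092 -0.18288935  0.085     ] upper [ 0.53672427 -0.18249224  0.121     ]
base L/R near [ 0.43409946 -0.17857061  0.02      ] [ 0.43080611 -0.12971284  0.02      ]
```

Call:
{"fn": "play_rows", "kwargs": {"steps": [[-1, -0.15, -0.4, 0, 0], [-1, -0.2, -0.4, -0.3, 0], [-1, 0, -0.17, -0.8, 0], [-1, 0, 0, -1, 0], [-1, 0, 0, -1, 0], [-1, 0, 0, -1, 0], [-1, 0, 0, -0.7, 0], [-1, 0, 0, -0.3, 0], [-1, 0, 0, 0, 0]]}}

```text
clock: 9.72
ee_pos: [0.5429, -0.1543, 0.1666]
orientation: [0.001, -0.001, 1.0, -0.001]
ft_force: [1.2, -2.8, -4.0]
width: 0.039
```

```bash
python3 - <<'E'
from h import *
s=manip.state(); print(s['ee_pos'],s['ft_force'],s['moment'],s['width'],s['clock'])
cap('wrist','w8.png')
E
```

```text
[ 0.54294271 -0.15431324  0.16664828] [ 1.24278416 -2.78229625 -4.0163891 ] [-0.44658677 -0.20877818  0.03644288] 0.039047939470773535 9.7167
```

View pics/w8.png

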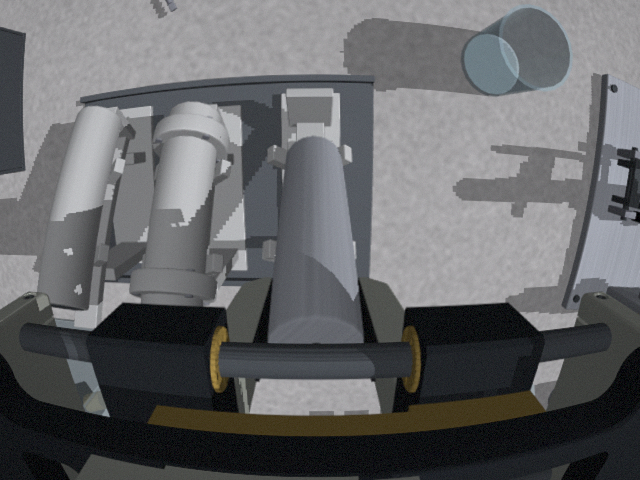

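Call:
{"fn": "play_rows", "kwargs": {"steps": [[-1, 0, 0, 0, 0], [-1, 0, 0, 0, 0]]}}

```text
clock: 9.93
ee_pos: [0.5434, -0.1538, 0.168]
orientation: [0.001, -0.0, 1.0, -0.001]
ft_force: [3.4, -1.9, 2.2]
width: 0.0392
```

```bash
python3 - <<'E'
from h import *
s=manip.state(); print(s['ee_pos'],s['ft_force'],s['moment'])
a=cv2.imread('pics/w8.png'); cv2.imwrite('pics/w8z.png',cv2.resize(a[70:300,230:400],None,fx=4,fy=2.6,interpolation=3))
E
```

```text
[ 0.54341031 -0.15383668  0.16796818] [ 3.42753641 -1.88520993  2.18097693] [-0.44367231 -0.74214306  0.0792267 ]
```

View pics/w8z.png

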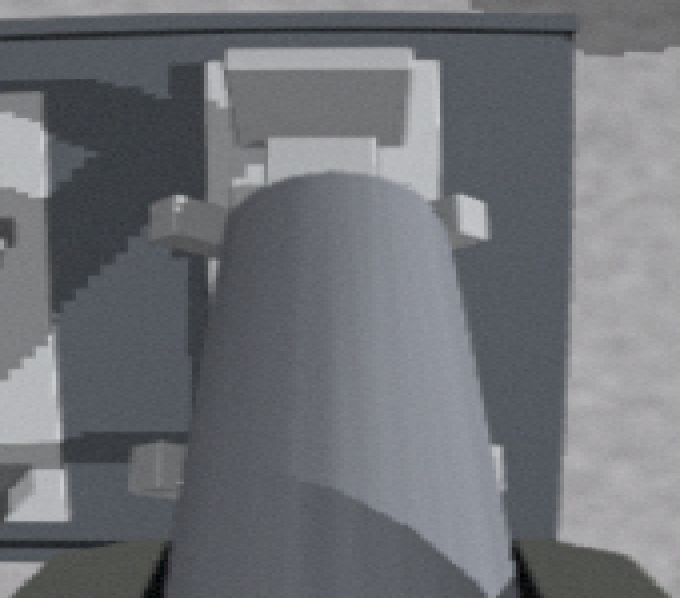

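Call:
{"fn": "play_rows", "kwargs": {"steps": [[-1, 0, 0, 0, 0]]}}

```text
clock: 10.02
ee_pos: [0.5437, -0.154, 0.1683]
orientation: [0.002, -0.0, 1.0, -0.001]
ft_force: [3.9, -2.1, 4.1]
width: 0.0396
```

```bash
python3 - <<'E'
from h import *
for i in range(3):
    s=manip.state(); print(s['ee_pos'],s['ft_force'],s['moment'],s['joint_velocities'].round(3)); cap('scene','s9%d.png'%i)
cap('top','t9.png')
a=cv2.imread('pics/s92.png'); cv2.imwrite('pics/s9z.png',cv2.resize(a[200:420,140:340],None,fx=4,fy=2.7,interpolation=3))
E
```

```text
[ 0.54367993 -0.1539897   0.16826019] [ 3.89879098 -2.08424637  4.0989208 ] [-0.5953219  -0.88647984  0.09705397] [ 0.003 -0.    -0.003 -0.001 -0.001  0.003]
[ 0.54373417 -0.15399115  0.16831296] [ 5.23223353 -2.66906062  5.01803001] [-0.6020203  -0.90201778  0.13066393] [ 0.001  0.001 -0.004 -0.001  0.001  0.002]
[ 0.54379269 -0.15399757  0.16836813] [ 4.81076324 -1.18228176  5.34369178] [-0.55202422 -0.92957255  0.07146946] [ 0.001  0.001 -0.002 -0.001 -0.     0.001]
```

View pics/s9z.png

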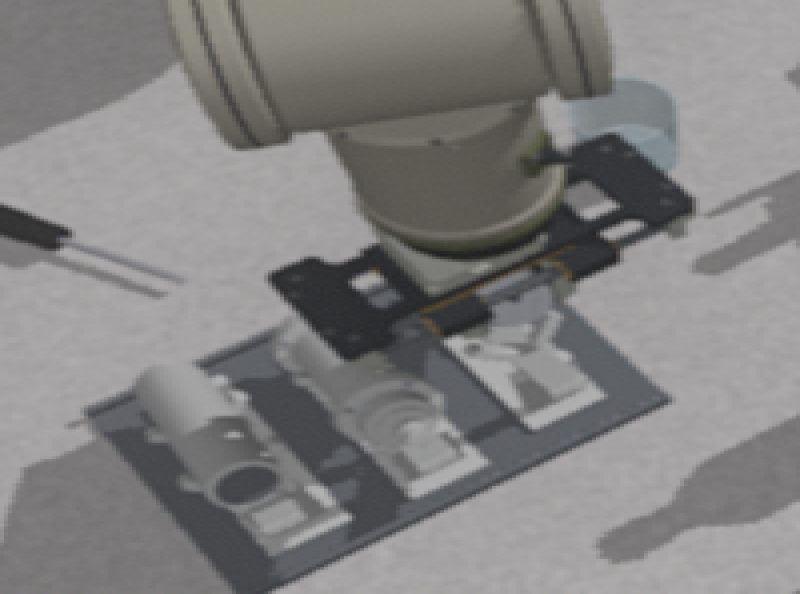

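View pics/t9.png

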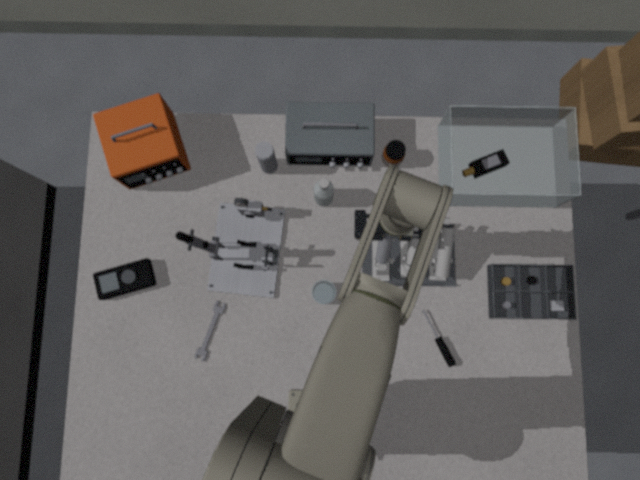

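Call:
{"fn": "play_rows", "kwargs": {"steps": [[-1, 0, 0, 0.4, 0], [-1, -0.2, 0, 0.4, 0], [-1, -0.4, 0, 0.1, 0], [-1, -0.3, 0, 0, 0], [-1, 0, 0, 0, 0], [-1, 0, 0, 0, 0]]}}

```text
clock: 10.72
ee_pos: [0.5235, -0.1532, 0.184]
orientation: [-0.001, -0.0, 1.0, 0.0]
ft_force: [0.6, -0.3, -4.6]
width: 0.0394
```

```bash
python3 - <<'E'
from h import *
s=manip.state(); print(s['ee_pos'],s['ft_force'],s['moment'])
cap('wrist','w10.png')
a=cv2.imread('pics/w10.png'); cv2.imwrite('pics/w10z.png',cv2.resize(a[70:300,200:400],None,fx=4,fy=2.6,interpolation=3))
E
```

```text
[ 0.5235237  -0.15318625  0.18404327] [ 0.58418916 -0.31597709 -4.60051675] [ 0.04636802 -0.11191562 -0.02338224]
```

View pics/w10z.png

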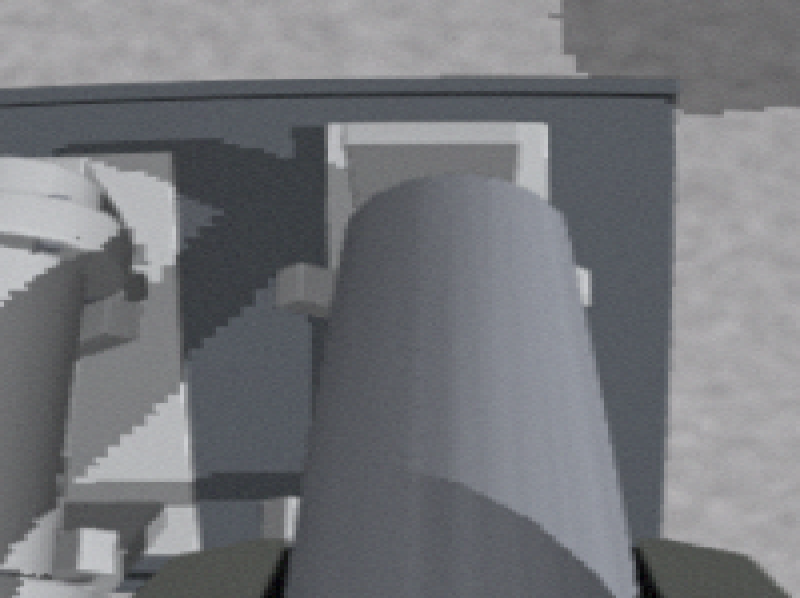

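```bash
python3 - <<'E'
from h import *
c=optics.capture('wrist'); T=np.array(c['cam_to_world']); print(T.round(4).tolist(), manip.state()['ee_pos'])
f=lambda u,v:(200+u/4,70+v/2.6)
for n,a,b,z in[('tips',(277,285),(592,285),.084),('base',(330,124),(549,124),.035),('toe face',(345,145),(520,145),.07)]:
    p=onz(c,*f(*a),z,True);q=onz(c,*f(*b),z,True); print(n,p.round(4),q.round(4),((p+q)/2).round(4),(q-p)[1])
# w8 pose: cam shift by ee difference
E
```

```text
[[-0.0001, -0.965, -0.2621, 0.4512], [1.0, 0.0001, -0.0009, -0.1527], [0.0009, -0.2621, 0.965, 0.3512], [0.0, 0.0, 0.0, 1.0]] [ 0.5240677  -0.15323602  0.18414986]
tips [ 0.4786 -0.1855  0.084 ] [ 0.4787 -0.1286  0.084 ] [ 0.4786 -0.157   0.084 ] 0.05689421764856137
base [ 0.4307 -0.1796  0.035 ] [ 0.4309 -0.1337  0.035 ] [ 0.4308 -0.1567  0.035 ] 0.04592979042678155
toe face [ 0.4392 -0.1739  0.07  ] [ 0.4393 -0.1412  0.07  ] [ 0.4393 -0.1575  0.07  ] 0.032661640648294826
```

Call:
{"fn": "play_rows", "kwargs": {"steps": [[-1, 0.1, -0.18, -0.3, 0], [-1, 0, 0, -0.4, 0], [-1, 0, 0, -0.4, 0], [-1, 0, 0, -0.2, 0], [-1, 0, 0, 0, 0], [-1, 0, 0, 0, 0]]}}

```text
clock: 11.32
ee_pos: [0.5254, -0.1569, 0.1574]
orientation: [-0.001, -0.0, 1.0, 0.0]
ft_force: [-3.6, -2.3, -4.6]
width: 0.0393
```

```bash
python3 - <<'E'
from h import *
s=manip.state(); print(s['ee_pos'],s['ft_force'],s['moment'])
cap('wrist','w11.png')
a=cv2.imread('pics/w11.png'); cv2.imwrite('pics/w11z.png',cv2.resize(a[70:300,200:400],None,fx=4,fy=2.6,interpolation=3))
E
```

```text
[ 0.52541135 -0.15690549  0.15743134] [-3.57403636 -2.26107655 -4.62895209] [-0.45448131  0.44951124  0.11730334]
```

View pics/w11z.png

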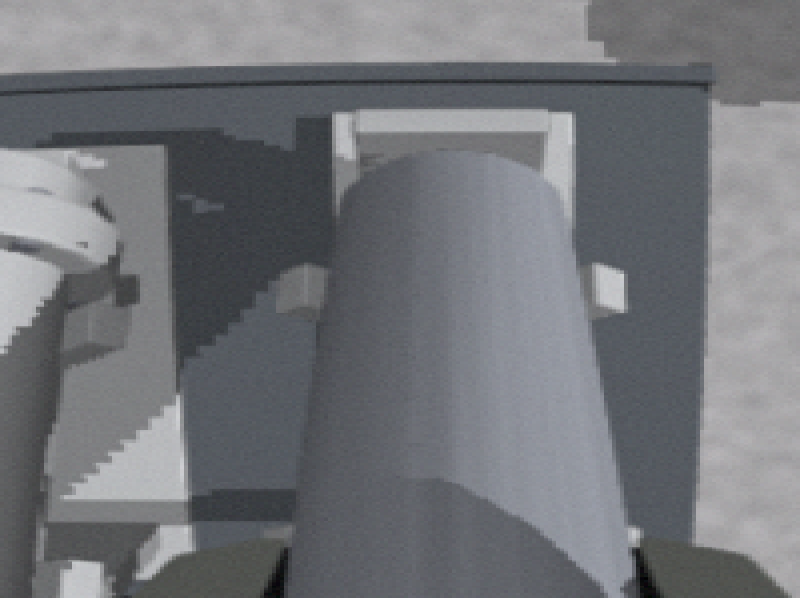

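Call:
{"fn": "play_rows", "kwargs": {"steps": [[-1, 0.3, -0.08, 0, 0], [-1, 0.3, 0, -0.2, 0], [-1, 0.3, 0, -0.3, 0], [-1, 0.3, 0, -0.3, 0], [-1, 0, 0, -0.1, 0], [-1, 0, 0, 0, 0]]}}

```text
clock: 11.87
ee_pos: [0.5501, -0.1585, 0.1393]
orientation: [-0.001, -0.001, 1.0, 0.0]
ft_force: [-1.7, -1.7, -0.6]
width: 0.0389
```

```bash
python3 - <<'E'
from h import *
s=manip.state(); print(s['ee_pos'],s['ft_force'],s['moment'])
cap('wrist','w12.png')
a=cv2.imread('pics/w12.png'); cv2.imwrite('pics/w12z.png',cv2.resize(a[70:300,200:400],None,fx=4,fy=2.6,interpolation=3))
E
```

```text
[ 0.55014157 -0.15852587  0.13934683] [-1.73094793 -1.74284891 -0.61162004] [-0.41667368  0.24503833  0.14208978]
```

View pics/w12z.png

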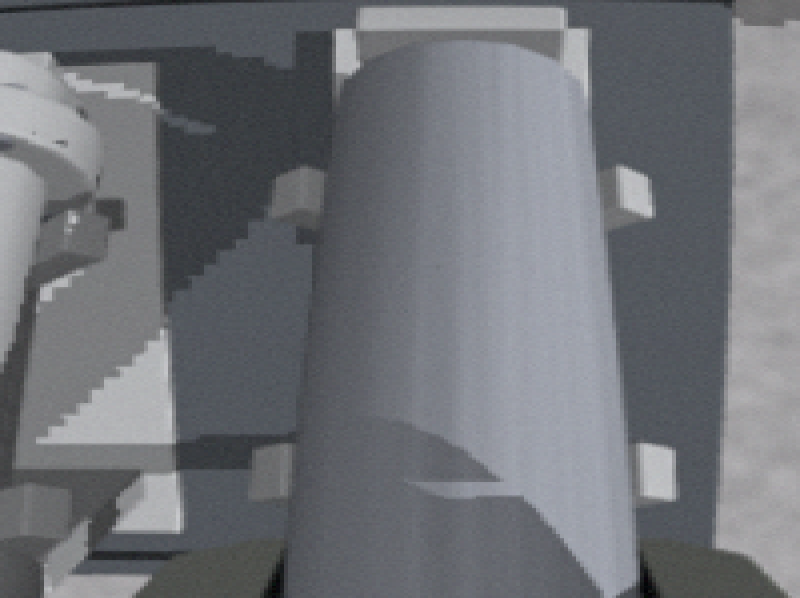

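Call:
{"fn": "play_rows", "kwargs": {"steps": [[-1, 0.2, 0, -0.15, 0], [-1, 0.2, 0, -0.2, 0], [-1, 0.2, 0, -0.2, 0], [-1, 0.15, 0, -0.2, 0], [-1, 0, 0, -0.1, 0], [-1, 0, 0, 0, 0]]}}

```text
clock: 12.42
ee_pos: [0.5656, -0.1584, 0.1231]
orientation: [-0.0, -0.001, 1.0, 0.0]
ft_force: [-0.2, 0.3, -1.3]
width: 0.0394
```

```bash
python3 - <<'E'
from h import *
s=manip.state(); print(s['ee_pos'],s['ft_force'],s['moment'])
cap('wrist','w13.png')
a=cv2.imread('pics/w13.png'); cv2.imwrite('pics/w13z.png',cv2.resize(a[30:300,200:400],None,fx=4,fy=2.2,interpolation=3))
E
```

```text
[ 0.56564796 -0.15837483  0.12314145] [-0.21574899  0.31695321 -1.34976778] [ 0.09392009  0.15637645 -0.00765498]
```

View pics/w13z.png

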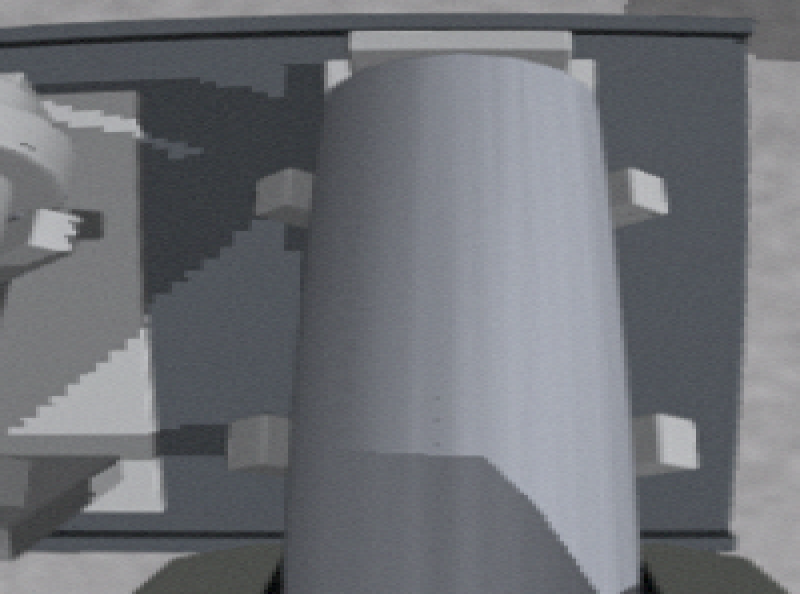

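Call:
{"fn": "play_rows", "kwargs": {"steps": [[-1, -0.05, 0, -0.08, 0], [-1, -0.05, 0, -0.08, 0], [-1, 0, 0, 0, 0]]}}

```text
clock: 12.72
ee_pos: [0.5633, -0.1585, 0.1204]
orientation: [0.0, -0.0, 1.0, -0.0]
ft_force: [-0.1, 0.5, -0.0]
width: 0.0387
```

Call:
{"fn": "play_rows", "kwargs": {"steps": [[-1, -0.05, 0, -0.08, 0], [-1, -0.05, 0, -0.08, 0], [-1, 0, 0, 0, 0]]}}

```text
clock: 12.97
ee_pos: [0.5626, -0.1584, 0.1189]
orientation: [0.002, -0.001, 1.0, -0.0]
ft_force: [0.8, 2.7, 7.1]
width: 0.039
```

```bash
python3 - <<'E'
from h import *
s=manip.state(); print(s['ee_pos'],s['ft_force'],s['moment'])
cap('wrist','w14.png')
a=cv2.imread('pics/w14.png'); cv2.imwrite('pics/w14z.png',cv2.resize(a[30:300,200:400],None,fx=4,fy=2.2,interpolation=3))
E
```

```text
[ 0.56259545 -0.15837764  0.11888332] [0.82147641 2.73729905 7.08467746] [ 0.58812957 -0.0187456   0.03329787]
```

View pics/w14z.png

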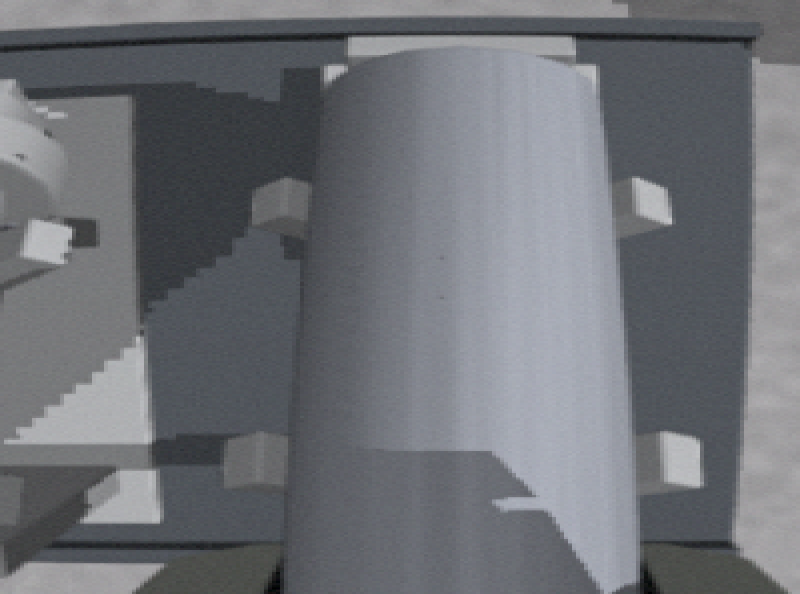

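Call:
{"fn": "play_rows", "kwargs": {"steps": [[-1, 0, 0.04, 0.04, 0], [-0.08, 0, 0, 0, 0], [-0.05, 0, 0, 0, 0], [0, 0, 0, 0, 0], [0.1, 0, 0, 0, 0], [0.2, 0, 0, 0, 0], [0.3, 0, 0, 0, 0], [0.3, 0, 0, 0, 0]]}}

```text
clock: 13.68
ee_pos: [0.5614, -0.1578, 0.1179]
orientation: [-0.0, -0.0, 1.0, 0.0]
ft_force: [0.7, -0.1, 0.1]
width: 0.0596
```

```bash
python3 - <<'E'
from h import *
s=manip.state(); print(s['ee_pos'],s['ft_force'],s['width'],s['clock'])
cap('wrist','w15.png')
a=cv2.imread('pics/w15.png'); cv2.imwrite('pics/w15z.png',cv2.resize(a[30:350,200:430],None,fx=3.4,fy=1.85,interpolation=3))
E
```

```text
[ 0.56135757 -0.15776312  0.11789331] [ 0.74927776 -0.05149336  0.06026934] 0.05962339612684359 13.6833
```

View pics/w15z.png

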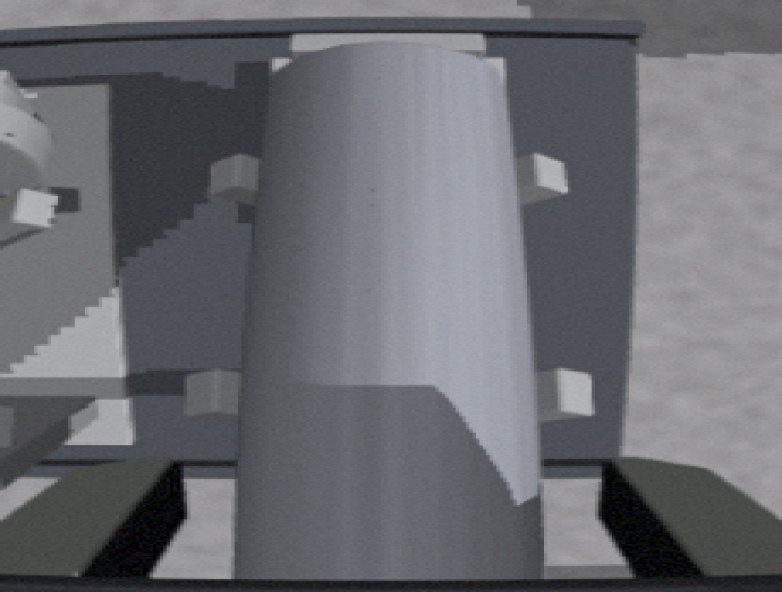

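Call:
{"fn": "play_rows", "kwargs": {"steps": [[0.3, 0, 0, 0.4, 0], [0.3, 0, 0, 0.8, 0], [0.3, 0, 0, 1, 0], [0.3, 0, 0, 1, 0], [0.3, -0.5, -0.3, 1, 0], [0.3, -0.9, -0.9, 1, 0], [0.3, -0.7, -1, 0.8, 0], [0.3, -0.3, -1, 0, 0], [0.3, 0, -0.8, 0, 0], [0.3, 0, -0.2, 0, 0], [0.3, 0, 0, 0, 0]]}}

```text
clock: 14.65
ee_pos: [0.5133, -0.2425, 0.2374]
orientation: [-0.0, 0.0, 1.0, 0.0]
ft_force: [-0.8, -0.6, 0.2]
width: 0.0604
```

```bash
python3 - <<'E'
from h import *
s=manip.state(); print(s['ee_pos'],s['ft_force'],s['width'],s['clock'])
c=cap('wrist','w16.png');cap('top','t16.png');cap('scene','s16.png')
a=cv2.imread('pics/w16.png'); cv2.imwrite('pics/w16z.png',cv2.resize(a[30:350,170:470],None,fx=2.6,fy=1.85,interpolation=3))
a=cv2.imread('pics/s16.png'); cv2.imwrite('pics/s16z.png',cv2.resize(a[270:430,140:320],None,fx=4,fy=3.7,interpolation=3))
E
```

```text
[ 0.51329026 -0.2424871   0.23735233] [-0.77826644 -0.64906742  0.17194342] 0.06037284435102717 14.65
```

View pics/w16.png

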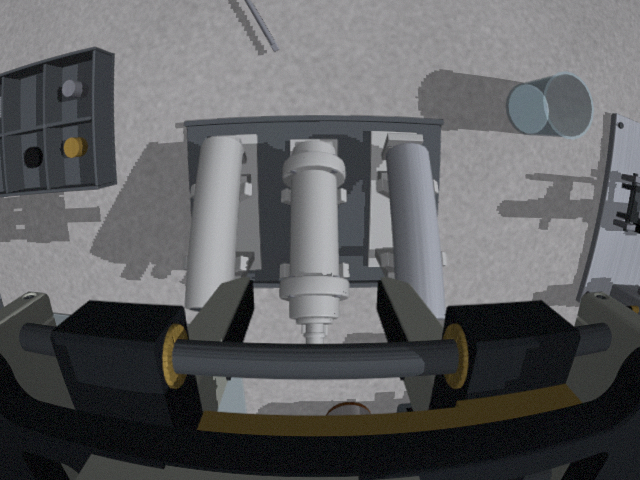

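View pics/s16z.png

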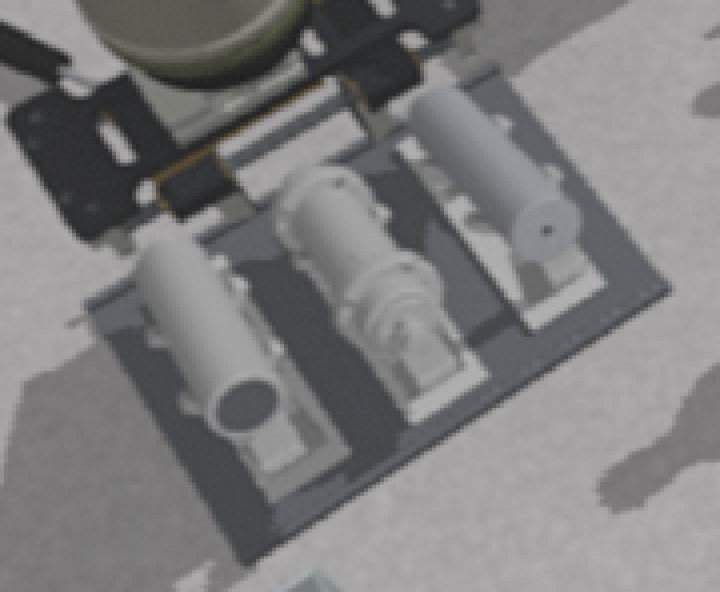

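```bash
python3 - <<'E'
from h import *
s=cap('scene'); f=lambda u,v:(140+u/4,270+v/3.7)
h=.1407
print('barrel end',onz(s,*f(247,405),h),'dummy end',onz(s,*f(546,232),h))
w=cap('wrist')
for n,u,v,z in[('barrel near top',222,137,.08),('dummy near top',408,142,.08),('cell near top',314,140,.08),('collar near L',283,168,.0834-.0),('collar near R',345,165,.0834),('collar far L',281,289,.1286),('collar far R',349,289,.1286),('spigot',315,342,.158)]: print(n,onz(w,u,v,z,True).round(4))
g=cv2.cvtColor(w['img'],cv2.COLOR_RGB2GRAY).astype(int); print(g[215,280:350].tolist())
E
```

```text
barrel end [ 0.57079659 -0.33059605  0.1407    ] dummy end [ 0.57634827 -0.16078332  0.1407    ]
barrel near top [ 0.4352 -0.3215  0.08  ]
dummy near top [ 0.4395 -0.1578  0.08  ]
cell near top [ 0.4396 -0.2406  0.08  ]
collar near L [ 0.4638 -0.2673  0.0834]
collar near R [ 0.4611 -0.2139  0.0834]
collar far L [ 0.5567 -0.267   0.1286]
collar far R [ 0.5566 -0.2123  0.1286]
spigot [ 0.5884 -0.2397  0.158 ]
[51, 59, 56, 55, 51, 56, 56, 57, 64, 80, 88, 93, 94, 97, 97, 101, 105, 111, 110, 113, 121, 121, 126, 131, 133, 141, 143, 149, 153, 150, 156, 158, 163, 163, 165, 167, 170, 172, 173, 170, 177, 180, 178, 176, 180, 181, 182, 179, 181, 177, 174, 173, 169, 164, 154, 113, 80, 84, 78, 78, 80, 83, 81, 78, 79, 84, 80, 81, 78, 79]
```

Call:
{"fn": "play_rows", "kwargs": {"steps": [[-1, 0.8, 0.7, 0, 0], [-1, 1, 0.9, 0, 0], [-1, 1, 0.9, 0, 0], [-1, 1, 0.9, 0, 0], [-1, 1, 0.9, 0, 0], [-1, 0, 0, -0.7, 0], [-1, 0, 0, -1, 0], [-1, 0, 0, -1, 0], [-1, 0, 0, -1, 0], [-1, 0, 0, -1, 0], [-1, 0, 0, -0.5, 0], [-1, 0, 0, 0, 0]]}}

```text
clock: 15.9
ee_pos: [0.6072, -0.1547, 0.1302]
orientation: [-0.003, -0.001, 1.0, 0.001]
ft_force: [0.7, -0.3, -0.2]
width: 0.0005
```

Call:
{"fn": "play_rows", "kwargs": {"steps": [[-1, -0.3, 0, 0, 0], [-1, -0.4, 0, 0, 0], [-1, -0.2, 0, 0, 0], [-1, -0.1, 0, 0, 0], [-1, 0, 0, 0, 0]]}}

```text
clock: 16.32
ee_pos: [0.5895, -0.1561, 0.1354]
orientation: [0.001, -0.0, 1.0, -0.0]
ft_force: [-0.0, 0.8, 0.4]
width: 0.0006
```

```bash
python3 - <<'E'
from h import *
s=manip.state(); print(s['ee_pos'],s['ft_force'],s['width'],s['clock'])
cap('wrist','w17.png')
E
```

```text
[ 0.58949496 -0.15606809  0.13538515] [-0.01645174  0.8480977   0.37644107] 0.0005582473558079467 16.3167
```

View pics/w17.png

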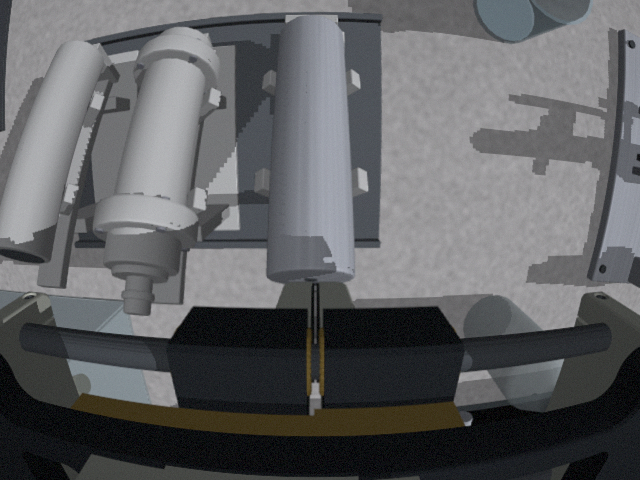

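Call:
{"fn": "play_rows", "kwargs": {"steps": [[-1, -0.1, 0, 0, 0], [-1, -0.1, 0, 0, 0], [-1, -0.1, 0, 0, 0], [-1, 0, 0, 0, 0]]}}

```text
clock: 16.7
ee_pos: [0.5832, -0.1558, 0.134]
orientation: [-0.0, -0.0, 1.0, -0.0]
ft_force: [0.2, 0.4, -0.1]
width: 0.0006
```

```bash
python3 - <<'E'
from h import *
s=manip.state(); print(s['ee_pos'],s['ft_force'],s['width'],s['clock'])
cap('wrist','w18.png')
E
```

```text
[ 0.58318732 -0.15578879  0.13401644] [ 0.17704289  0.44732232 -0.141884  ] 0.000577528758670634 16.7
```

View pics/w18.png

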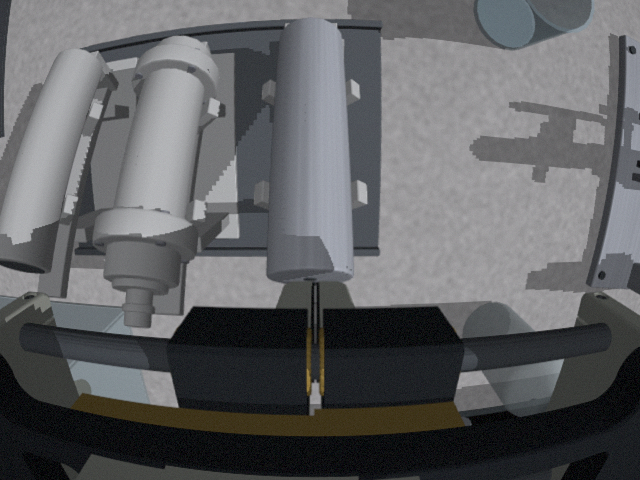

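Call:
{"fn": "play_rows", "kwargs": {"steps": [[-1, -0.1, 0, 0, 0], [-1, -0.05, 0, 0, 0], [-1, 0, 0, 0, 0]]}}

```text
clock: 17.0
ee_pos: [0.5802, -0.1557, 0.1339]
orientation: [-0.0, -0.0, 1.0, 0.0]
ft_force: [0.3, -0.1, 0.1]
width: 0.0008
```

```bash
python3 - <<'E'
from h import *
s=manip.state(); print(s['ee_pos'],s['ft_force'],s['width'],s['clock'])
c=cap('wrist','w19.png')
for n,u,v in [('dummy',313,19),('barrel',85,50),('cell',182,38)]: print(n,onz(c,u,v,.08,True).round(4))
E
```

```text
[ 0.58019331 -0.15573153  0.13390238] [ 0.32291661 -0.09491562  0.11050348] 0.0008168242504182233 17.0
dummy [ 0.432  -0.1562  0.08  ]
barrel [ 0.435  -0.3099  0.08  ]
cell [ 0.439  -0.2367  0.08  ]
```

View pics/w19.png

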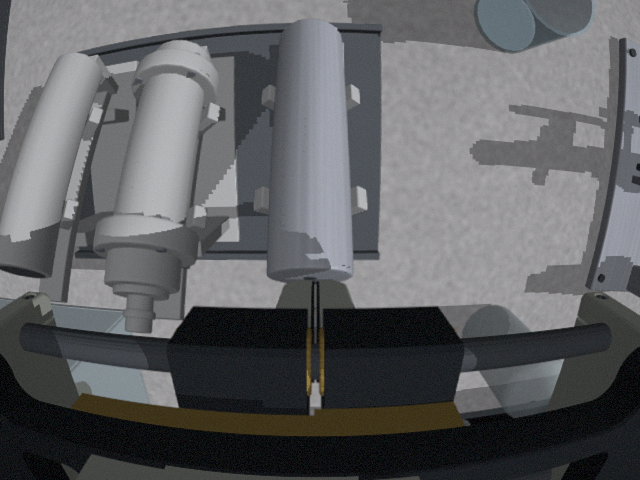

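Call:
{"fn": "play_rows", "kwargs": {"steps": [[-1, 0.4, 0, 0.2, 0], [-1, 0.6, 0, 0.8, 0], [-1, 0, -0.3, 1, 0], [0.3, -0.4, -0.6, 1, 0], [0.3, -0.8, -0.9, 1, 0], [0.3, -1, -0.9, 0.8, 0], [0.3, -1, -0.9, 0, 0], [0.3, -0.8, -0.6, 0, 0], [0.3, -0.3, -0.1, 0, 0], [0.3, 0, 0, 0, 0]]}}

```text
clock: 17.88
ee_pos: [0.5134, -0.2425, 0.2301]
orientation: [-0.0, 0.001, 1.0, -0.0]
ft_force: [-0.4, -0.3, -0.5]
width: 0.0427
```

```bash
python3 - <<'E'
from h import *
s=manip.state(); print(s['ee_pos'],s['ft_force'],s['width'],s['clock'])
c=cap('wrist','w20.png');cap('scene','s20.png')
a=cv2.imread('pics/w20.png'); cv2.imwrite('pics/w20z.png',cv2.resize(a[100:350,170:470],None,fx=2.6,fy=2.3,interpolation=3))
a=cv2.imread('pics/s20.png'); cv2.imwrite('pics/s20z.png',cv2.resize(a[270:430,140:320],None,fx=4,fy=3.7,interpolation=3))
E
```

```text
[ 0.51342797 -0.24246518  0.23014903] [-0.37373756 -0.33082419 -0.53054377] 0.04273685687264061 17.8833
```

View pics/w20z.png

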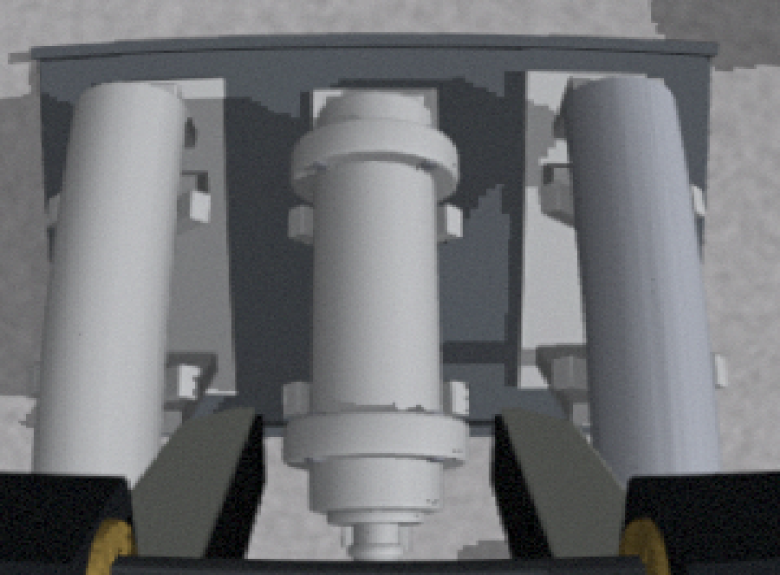

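View pics/s20z.png

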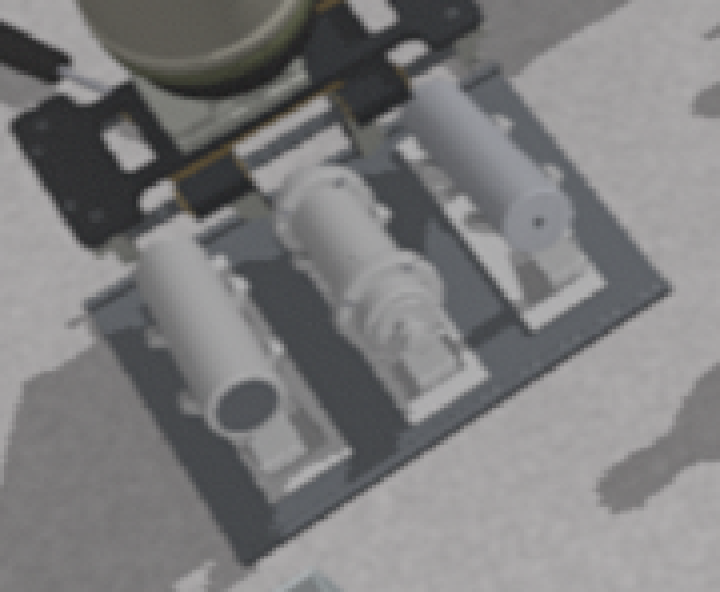

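Call:
{"fn": "play_rows", "kwargs": {"steps": [[0.3, 0, 0, -0.5, 0], [0.3, 0, 0, -0.8, 0], [0.3, 0, 0, -1, 0], [0.3, 0, 0, -1, 0], [0.3, 0, 0, -1, 0], [0.3, 0, 0, -1, 0], [0.3, 0, 0, -0.8, 0], [0.3, 0, 0, -0.5, 0], [0.3, 0, 0, -0.2, 0], [0.3, 0, 0, 0, 0], [0.3, 0, 0, 0, 0]]}}

```text
clock: 18.9
ee_pos: [0.515, -0.2417, 0.0945]
orientation: [0.0, -0.001, 1.0, -0.0]
ft_force: [0.6, -0.9, 0.7]
width: 0.0606
```

```bash
python3 - <<'E'
from h import *
s=manip.state(); print(s['ee_pos'],s['ft_force'],s['width'],s['clock'])
c=cap('wrist','w21.png')
E
```

```text
[ 0.51501361 -0.24166854  0.09451431] [ 0.58467654 -0.94200975  0.69825211] 0.060630468716347787 18.9
```

View pics/w21.png

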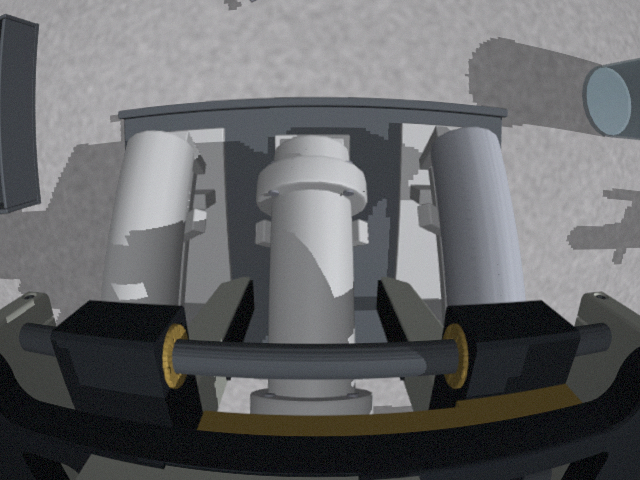

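Call:
{"fn": "play_rows", "kwargs": {"steps": [[-0.1, 0, -0.03, 0, 0], [-0.1, 0, 0, 0, 0], [-0.1, 0, 0, 0, 0], [-0.1, 0, 0, 0, 0], [-1, 0, 0, 0, 0], [-1, 0, 0, 0, 0], [-1, 0, 0, 0, 0]]}}

```text
clock: 19.53
ee_pos: [0.5146, -0.2433, 0.0946]
orientation: [0.0, -0.0, 1.0, -0.001]
ft_force: [-1.6, -5.4, 1.2]
width: 0.0393
```

Call:
{"fn": "play_rows", "kwargs": {"steps": [[-1, 0, 0, 0.3, 0], [-1, 0, 0, 0.5, 0], [-1, 0, 0, 0.8, 0], [-1, 0, 0, 1, 0], [-1, 0, 0, 1, 0], [-1, 0, 0, 1, 0], [-1, 0, 0, 0.8, 0], [-1, 0, 0, 0.3, 0], [-1, 0, 0, 0, 0]]}}

```text
clock: 20.28
ee_pos: [0.5154, -0.2425, 0.2104]
orientation: [0.002, -0.001, 1.0, -0.001]
ft_force: [-0.1, -0.0, -3.6]
width: 0.0396
```

```bash
python3 - <<'E'
from h import *
s=manip.state(); print(s['ee_pos'],s['ft_force'],s['moment'],s['width'],s['clock'])
c=cap('wrist','w22.png')
c=cap('top')
for n,u,v in[('beaker',324,292),('bottle',324,200)]: print(n,onz(c,u,v,.0,False))
E
```

```text
[ 0.51544749 -0.24254547  0.21036464] [-0.08737396 -0.02688875 -3.57161191] [ 0.03744064 -0.00550241  0.03083379] 0.03962787771210178 20.2833
beaker [0.3898054  0.00753489 0.        ]
bottle [0.67202192 0.01143472 0.        ]
```

View pics/w22.png

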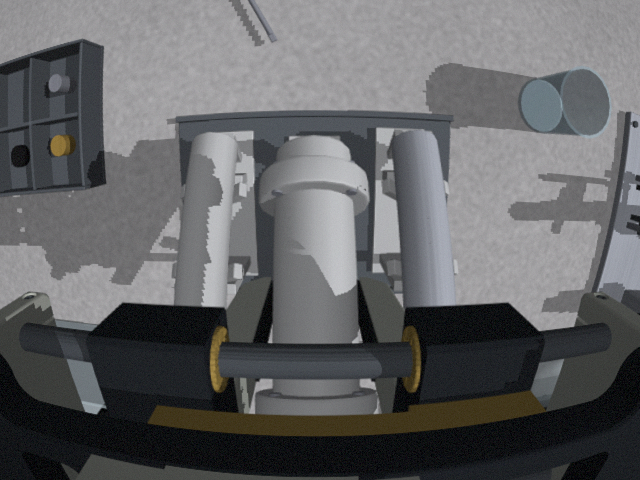

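Call:
{"fn": "play_rows", "kwargs": {"steps": [[-1, 0, 0, 0.8, 0], [-1, 0, 0.3, 0.8, 0], [-1, 0.1, 0.7, 0, 0], [-1, 0.1, 1, 0, 0], [-1, 0.1, 1, 0, 0], [-1, 0.1, 1, 0, 0], [-1, 0.1, 1, 0, 0], [-1, 0.1, 1, 0, 0], [-1, 0.13, 1, 0, 0], [-1, 0, 1, 0, 0], [-1, 0, 1, 0, 0], [-1, 0, 0.8, 0, 0]]}}

```text
clock: 21.38
ee_pos: [0.528, -0.0438, 0.2377]
orientation: [-0.001, -0.001, 1.0, 0.001]
ft_force: [0.9, 0.2, -3.2]
width: 0.039
```

Call:
{"fn": "play_rows", "kwargs": {"steps": [[-1, 0, 0.5, -0.3, 0], [-1, 0, 0.1, -0.8, 0], [-1, 0, 0, -1, 0], [-1, 0, 0, -1, 0], [-1, 0, 0, -1, 0], [-1, 0, 0, -1, 0], [-1, 0, 0, -1, 0], [-1, 0, 0, -1, 0], [-1, 0, 0, -0.8, 0], [-1, 0, 0, -0.5, 0], [-1, 0, 0, -0.2, 0], [-1, 0, 0, 0, 0]]}}

```text
clock: 22.38
ee_pos: [0.5277, -0.034, 0.0663]
orientation: [-0.001, -0.0, 1.0, 0.0]
ft_force: [0.2, -0.4, -3.1]
width: 0.0392
```

```bash
python3 - <<'E'
from h import *
s=manip.state(); print(s['ee_pos'],s['ft_force'],s['moment'],s['width'],s['clock'])
c=cap('wrist','w23.png')
E
```

```text
[ 0.52770755 -0.03399925  0.06626725] [ 0.22956544 -0.37023568 -3.12942553] [0.09412983 0.01658352 0.04377178] 0.0391928764485958 22.3833
```

View pics/w23.png

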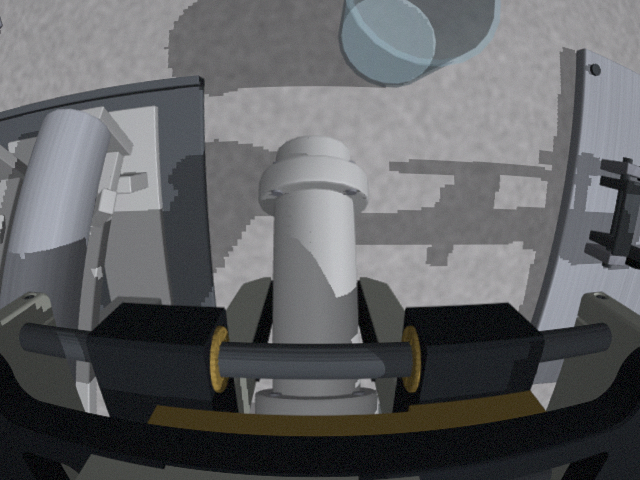

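Call:
{"fn": "play_rows", "kwargs": {"steps": [[-1, 0, 0.3, 0, 0], [-1, 0, 0, -0.4, 0], [-1, 0, 0, -0.4, 0], [-1, 0, 0, -0.3, 0], [-1, 0, 0, -0.3, 0], [-1, 0, 0, -0.2, 0], [-1, 0, 0, 0, 0]]}}

```text
clock: 23.02
ee_pos: [0.5343, -0.0291, 0.0392]
orientation: [0.005, -0.0, 1.0, -0.001]
ft_force: [7.7, -0.3, 8.8]
width: 0.0394
```

Call:
{"fn": "play_rows", "kwargs": {"steps": [[-1, 0, 0, -0.2, 0], [-1, 0, 0, -0.2, 0], [-1, 0, 0, -0.15, 0], [-1, 0, 0, 0, 0]]}}

```text
clock: 23.35
ee_pos: [0.5315, -0.0287, 0.0263]
orientation: [0.002, -0.0, 1.0, -0.0]
ft_force: [3.4, -0.8, 3.4]
width: 0.0397
```

```bash
python3 - <<'E'
from h import *
s=manip.state(); print(s['ee_pos'],s['ft_force'],s['moment'],s['width'],s['clock'])
c=cap('wrist','w24.png')
E
```

```text
[ 0.53145286 -0.0287312   0.02626019] [ 3.44929692 -0.79005496  3.3753622 ] [-0.0086985  -0.55280699  0.02525842] 0.03966281418124384 23.35
```

View pics/w24.png

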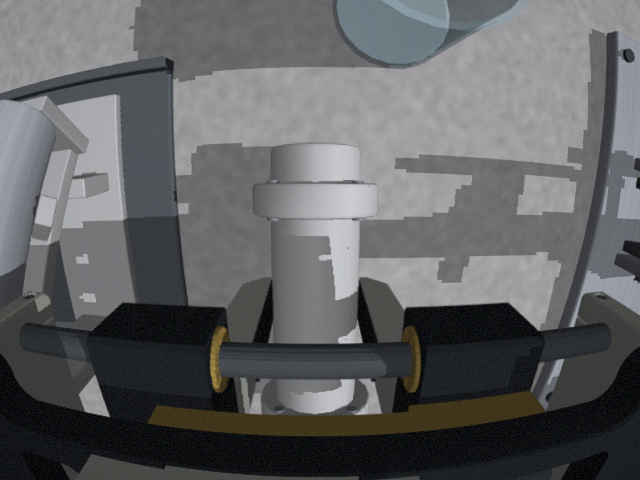

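Call:
{"fn": "play_rows", "kwargs": {"steps": [[-1, 0, 0, -0.15, 0], [-1, 0, 0, -0.1, 0], [-1, 0, 0, -0.1, 0], [-1, 0, 0, 0, 0], [-1, 0, 0, 0, 0]]}}

```text
clock: 23.82
ee_pos: [0.5297, -0.0284, 0.0197]
orientation: [0.001, -0.001, 1.0, -0.0]
ft_force: [-3.5, 0.8, 19.4]
width: 0.0393
```

```bash
python3 - <<'E'
from h import *
s=manip.state(); print(s['ee_pos'],s['ft_force'],s['moment'],s['width'],s['clock'])
c=cap('wrist','w25.png')
E
```

```text
[ 0.52974427 -0.02841968  0.01972356] [-3.48805227  0.84300674 19.43624856] [0.15615227 0.71436752 0.15120345] 0.03929934761388527 23.8167
```

View pics/w25.png

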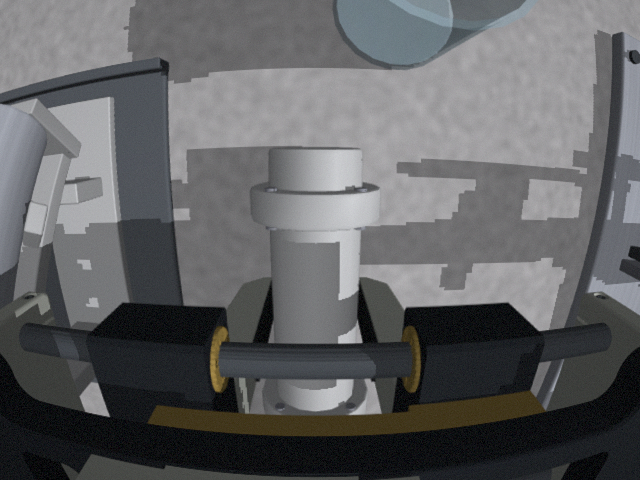

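```bash
python3 - <<'E'
from h import *
c=optics.capture('wrist'); e=manip.state()['ee_pos']
for n,v,z in[('near end top',149,.048),('collar outer edge top',184,.056),('collar inner bottom edge top',229,.056)]: print(n,(onz(c,315,v,z,True)-e).round(4))
c=cv2.imread('pics/w25.png'); g=c[140:240,315].mean(1).astype(int); print(g.tolist())
E
```

```text
near end top [-0.0698  0.0006  0.0283]
collar outer edge top [-0.0576  0.0007  0.0363]
collar inner bottom edge top [-0.0413  0.0007  0.0363]
[154, 151, 152, 150, 156, 155, 144, 99, 92, 120, 172, 175, 176, 175, 172, 171, 171, 176, 174, 176, 176, 174, 173, 174, 175, 173, 175, 173, 175, 174, 176, 176, 172, 175, 174, 174, 176, 175, 176, 174, 173, 175, 174, 174, 175, 175, 175, 176, 175, 176, 162, 119, 83, 86, 103, 153, 171, 177, 171, 173, 172, 176, 173, 174, 172, 178, 175, 175, 173, 171, 175, 175, 176, 177, 174, 176, 178, 175, 176, 178, 179, 177, 178, 177, 181, 178, 176, 174, 173, 175, 160, 162, 178, 177, 175, 176, 175, 174, 175, 177]
```

Call:
{"fn": "play_rows", "kwargs": {"steps": [[-1, 0, 0, 0.4, 0], [-1, 0, 0, 0.8, 0], [-1, 0, 0, 1, 0], [-1, 0, 0, 1, 0], [-1, 0, 0, 1, 0], [-1, 0, 0, 1, 0], [-1, -0.1, 0, 1, 0], [-1, -0.1, 0.2, 1, -0.1], [-1, -0.1, 0.4, 1, -0.1], [-1, -0.1, 0.7, 1, -0.1], [-1, -0.1, 1, 1, -0.1], [-1, -0.1, 1, 0.8, -0.1]]}}

```text
clock: 24.92
ee_pos: [0.5155, 0.038, 0.2377]
orientation: [-0.002, 0.027, 1.0, -0.0]
ft_force: [1.8, 0.6, -3.3]
width: 0.0394
```

Call:
{"fn": "play_rows", "kwargs": {"steps": [[-1, -0.2, 1, 0.5, -0.1], [-1, -0.2, 1, 0, -0.1], [-1, -0.2, 1, 0, -0.1], [-1, -0.2, 1, 0, -0.13], [-1, -0.2, 1, 0, 0], [-1, -0.2, 1, 0, 0], [-1, -0.23, 1, 0, 0], [-1, 0, 1, 0, 0], [-1, 0, 0.9, 0, 0], [-1, 0, 0.5, 0, 0], [-1, 0, 0.2, 0, 0], [-1, 0, 0, 0, 0]]}}

```text
clock: 25.92
ee_pos: [0.4876, 0.2298, 0.2468]
orientation: [-0.001, 0.048, 0.999, -0.001]
ft_force: [0.4, -0.1, -3.4]
width: 0.0395
```

```bash
python3 - <<'E'
from h import *
s=manip.state(); print(s['ee_pos'],s['orientation'],s['ft_force'],s['moment'],s['width'],s['clock'])
c=cap('wrist','w26.png')
E
```

```text
[0.48762991 0.22977752 0.2467825 ] [-1.22496125e-03  4.76711803e-02  9.98862155e-01 -5.95157180e-04] [ 0.40395524 -0.12757522 -3.37261995] [-0.04069321 -0.02534372 -0.0039208 ] 0.039531713358928286 25.9167
```

View pics/w26.png

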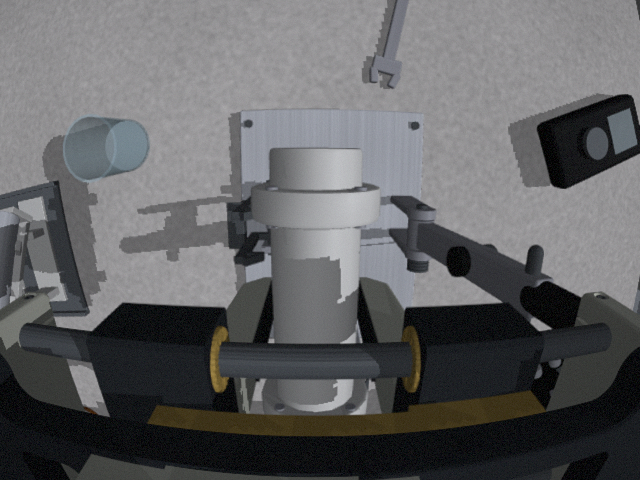

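```bash
python3 - <<'E'
from fit import *
c=optics.capture('wrist'); g=cv2.cvtColor(c['img'],cv2.COLOR_RGB2GRAY).astype(float)
W=[]
for u0,v0 in [(415,126),(248,124)]:
    w=g[v0-6:v0+7,u0-6:u0+7]; m=np.clip(np.median(w)-30-w,0,None); yy,xx=np.mgrid[v0-6:v0+7,u0-6:u0+7]
    uu,vv=(m*xx).sum()/m.sum(),(m*yy).sum()/m.sum(); p=onz(c,uu,vv,.0125,True); W.append(p); print(uu,vv,p.round(4))
L=[(-.1,.095),(-.1,-.085)]
a,t,R,e=rigid(L,W); print(np.degrees(a),t,e.round(1).tolist())
E
```

```text
414.8342354533153 124.77537212449256 [0.405  0.3471 0.0125]
248.33142201834863 122.89621559633028 [0.3872 0.1674 0.0125]
-5.646057015057736 [0.49509067 0.24243141] [[-0.0, -0.3], [0.0, 0.3]]
```

Call:
{"fn": "play_rows", "kwargs": {"steps": [[-1, 0, 0, -0.5, 0], [-1, 0, 0, -1, 0], [-1, 0, 0, -1, 0], [-1, 0, 0, -1, 0], [-1, 0, 0, -1, 0], [-1, 0, 0, -1, 0], [-1, 0, 0, -1, 0], [-1, 0, 0, -0.8, 0], [-1, 0, 0, -0.5, 0], [-1, 0, 0, -0.2, 0], [-1, 0, 0, 0, 0]]}}

```text
clock: 26.93
ee_pos: [0.4877, 0.2289, 0.0868]
orientation: [-0.001, 0.049, 0.999, -0.0]
ft_force: [-0.1, 0.6, -3.0]
width: 0.0394
```

```bash
python3 - <<'E'
from h import *
s=manip.state(); print(s['ee_pos'],s['orientation'],s['ft_force'],s['moment'],s['width'],s['clock'])
c=cap('wrist','w27.png')
E
```

```text
[0.4877469  0.22885442 0.08683725] [-9.50593814e-04  4.85900756e-02  9.98818255e-01 -4.41213113e-04] [-0.05374477  0.61193034 -3.04703024] [ 0.02361238  0.05318584 -0.03940801] 0.03939505517269373 26.9333
```

View pics/w27.png

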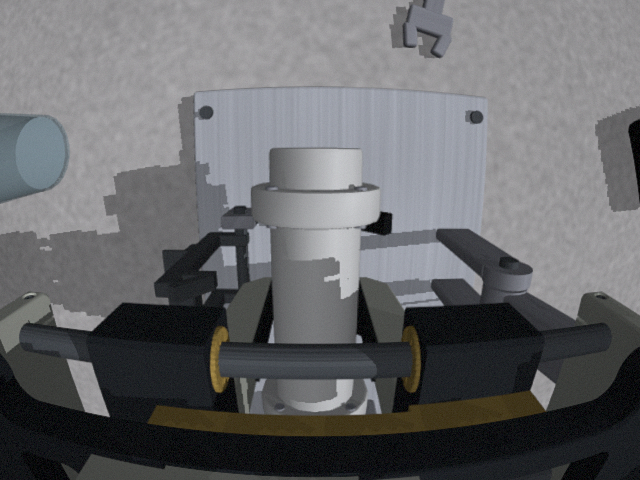

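```bash
python3 - <<'E'
from fit import *
c=optics.capture('wrist'); a=np.radians(-5.64);R=np.array([[np.cos(a),-np.sin(a)],[np.sin(a),np.cos(a)]]);t=np.array([.4951,.2424])
F=lambda p:(R.T@(p[:2]-t)*1000).round(1)
im=cv2.imread('pics/w27.png'); cv2.imwrite('pics/w27z.png',cv2.resize(im[130:300,220:430],None,fx=3.8,fy=3.4,interpolation=3))
for v in(212,234): print('saddle',F(onz(c,388,v,.064,True)))
ax=manip.state()['ee_pos'][2]+.0083
print('near end',F(onz(c,315,150,ax+.02,True)),'collar outer',F(onz(c,315,195,ax+.028,True)),'inner',F(onz(c,315,229,ax+.028,True)))
E
```

```text
saddle [-41.4  25.7]
saddle [-29.4  26.2]
near end [-74.8 -13.1] collar outer [-59.1 -13.1] inner [-46.8 -13.1]
```

View pics/w27z.png

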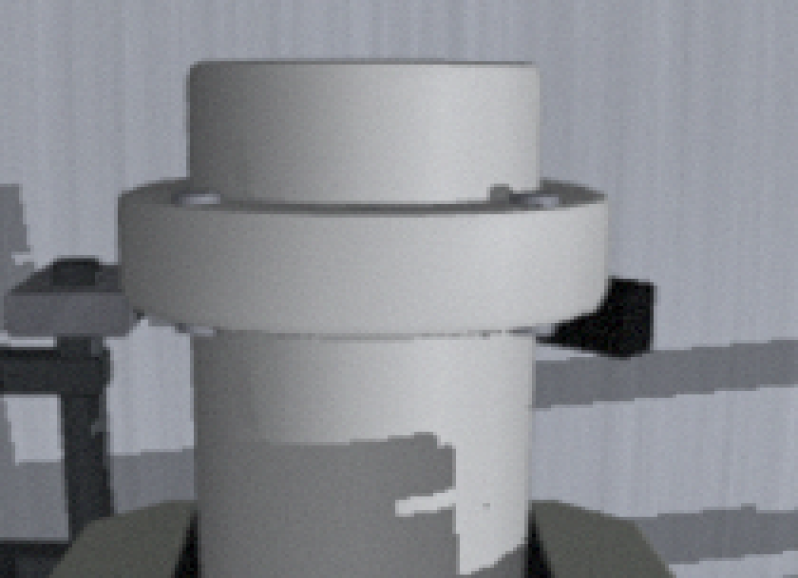

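Call:
{"fn": "play_rows", "kwargs": {"steps": [[-1, 0, 0.05, -0.3, 0], [-1, 0, 0, -0.3, 0], [-1, 0, 0, -0.2, 0], [-1, 0, 0, -0.1, 0], [-1, 0, 0, 0, 0]]}}

```text
clock: 27.45
ee_pos: [0.4879, 0.2305, 0.0692]
orientation: [-0.001, 0.048, 0.999, -0.0]
ft_force: [-1.4, -0.7, -2.1]
width: 0.0392
```

Call:
{"fn": "play_rows", "kwargs": {"steps": [[-1, 0, 0, -0.08, 0], [-1, 0, 0, 0, 0]]}}

```text
clock: 27.62
ee_pos: [0.4884, 0.2306, 0.0683]
orientation: [-0.0, 0.048, 0.999, -0.0]
ft_force: [-0.3, 0.1, -3.1]
width: 0.0392
```

```bash
python3 - <<'E'
from h import *
s=manip.state(); print(s['ee_pos'],s['ft_force'],s['moment'])
E
```

```text
[0.4884207  0.23064937 0.06827969] [-0.26555746  0.11387427 -3.13394046] [ 0.01972304  0.05353569 -0.00809335]
```

Call:
{"fn": "play_rows", "kwargs": {"steps": [[-1, 0, 0, -0.08, 0], [-1, 0, 0, -0.06, 0], [-1, 0, 0, 0, 0]]}}

```text
clock: 27.87
ee_pos: [0.4887, 0.2308, 0.0657]
orientation: [0.0, 0.048, 0.999, 0.0]
ft_force: [0.1, 0.9, -2.7]
width: 0.0397
```

Call:
{"fn": "play_rows", "kwargs": {"steps": [[-1, 0, 0, -0.06, 0], [-1, 0, 0, 0, 0]]}}

```text
clock: 28.03
ee_pos: [0.489, 0.231, 0.0651]
orientation: [0.001, 0.048, 0.999, 0.0]
ft_force: [-1.4, 0.4, 2.0]
width: 0.0398
```

```bash
python3 - <<'E'
from h import *
s=manip.state(); print(s['ee_pos'],s['ft_force'],s['moment'])
cap('wrist','w28.png'); im=cv2.imread('pics/w28.png'); cv2.imwrite('pics/w28z.png',im[100:400])
E
```

```text
[0.48895268 0.23102985 0.06511468] [-1.39987382  0.41504358  2.0273654 ] [ 0.21224773  0.09331139 -0.03680522]
```

View pics/w28z.png

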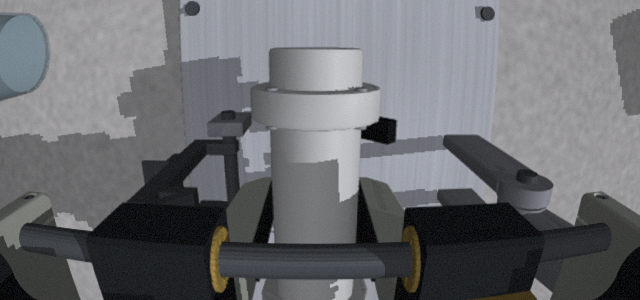

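Call:
{"fn": "play_rows", "kwargs": {"steps": [[-0.1, 0, 0, 0, 0], [-0.08, 0, 0, 0, 0], [-0.06, 0, 0, 0, 0], [-0.04, 0, 0, 0, 0], [-0.02, 0, 0, 0, 0], [0, 0, 0, 0, 0], [0.02, 0, 0, 0, 0], [0.04, 0, 0, 0, 0], [0.04, 0, 0, 0, 0]]}}

```text
clock: 28.83
ee_pos: [0.4884, 0.2307, 0.0644]
orientation: [-0.0, 0.048, 0.999, 0.0]
ft_force: [0.1, 1.2, -0.7]
width: 0.0482
```

```bash
python3 - <<'E'
from h import *
s=manip.state(); print(s['ee_pos'],s['ft_force'],s['moment'],s['width'],s['clock'])
cap('wrist','w29.png'); im=cv2.imread('pics/w29.png'); cv2.imwrite('pics/w29z.png',im[100:400])
E
```

```text
[0.48842533 0.23066569 0.06440734] [ 0.06360388  1.24866174 -0.73093938] [ 0.18984865  0.0344314  -0.10207297] 0.04821604177186931 28.8333
```

View pics/w29z.png

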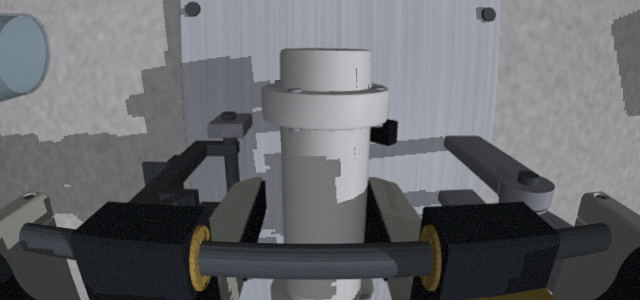

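Call:
{"fn": "play_rows", "kwargs": {"steps": [[0.06, 0, 0.04, 0, 0], [0.08, 0, 0.04, 0, 0], [0.1, 0, 0.04, -0.05, 0], [0.12, 0, 0, -0.05, 0], [0.14, 0, 0, 0, 0], [0.16, 0, 0, 0, 0], [0.18, 0, 0, 0, 0], [0.18, 0, 0, 0, 0]]}}

```text
clock: 29.55
ee_pos: [0.4885, 0.2329, 0.0625]
orientation: [0.0, 0.048, 0.999, -0.0]
ft_force: [0.9, -1.5, 0.4]
width: 0.055
```

```bash
python3 - <<'E'
from h import *
s=manip.state(); print(s['ee_pos'],s['ft_force'],s['moment'],s['width'],s['clock'])
cap('wrist','w30.png'); im=cv2.imread('pics/w30.png'); cv2.imwrite('pics/w30z.png',im[100:400])
E
```

```text
[0.48852146 0.2329152  0.06246363] [ 0.88328064 -1.49184557  0.42690668] [ 0.12026895 -0.08617072 -0.06686823] 0.05502707329481285 29.55
```

View pics/w30z.png

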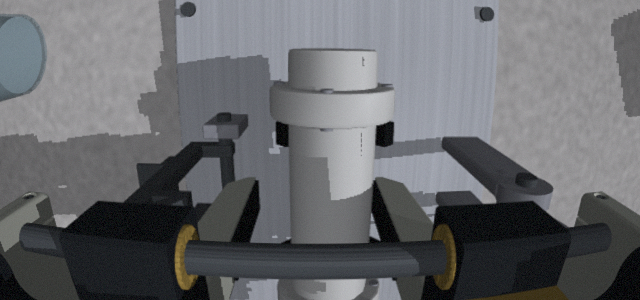

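Call:
{"fn": "play_rows", "kwargs": {"steps": [[0.21, 0, 0, 0, 0], [0.21, 0, 0, 0, 0], [0.21, 0, 0, 0.15, 0], [0.21, 0, 0, 0.3, 0], [0.21, 0, 0, 0.5, 0], [0.21, 0, 0, 0.8, 0], [0.21, 0, 0, 1, 0], [0.21, 0, 0, 1, 0], [0.21, 0, 0, 1, 0], [0.21, 0, 0, 0.5, 0], [0.21, 0, 0, 0, 0]]}}

```text
clock: 30.52
ee_pos: [0.4904, 0.2339, 0.1714]
orientation: [0.003, 0.048, 0.999, 0.001]
ft_force: [-0.1, -1.2, 0.2]
width: 0.056
```

```bash
python3 - <<'E'
from h import *
s=manip.state(); print(s['ee_pos'],s['ft_force'],s['moment'],s['width'],s['clock'])
cap('wrist','w31.png')
E
```

```text
[0.49036275 0.23386915 0.1714044 ] [-0.08212008 -1.17893899  0.16377597] [-0.01062078 -0.02359486  0.01448966] 0.05600160010253265 30.5167
```

View pics/w31.png

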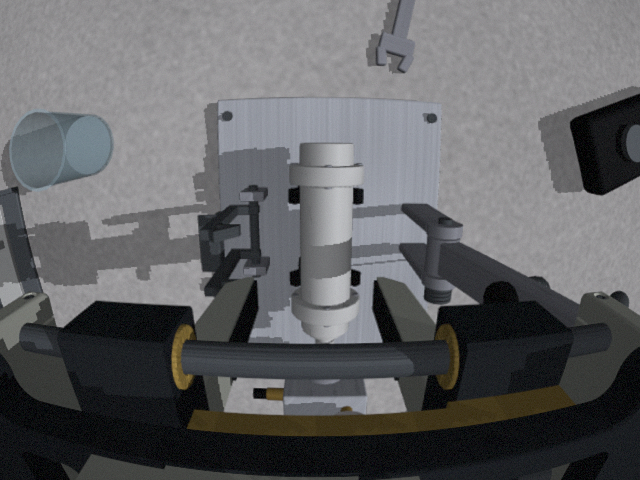

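Call:
{"fn": "play_rows", "kwargs": {"steps": [[0.21, 0, 0, 0.6, 0], [0.21, 0, 0, 1, 0], [0.21, 0, 0, 1, 0], [-0.5, 0, 0, 1, 0], [-1, 0, 0, 1, -0.5], [-1, 0, 0, 1, -1], [-1, 0, 0, 1, -1], [-1, 0, 0.3, 1, -1], [-1, 0.1, 0.7, 0.4, -1], [-1, 0.1, 1, 0, -1], [-1, 0.1, 1, 0, -1], [-1, 0.1, 1, 0, -1]]}}

```text
clock: 31.57
ee_pos: [0.4962, 0.3136, 0.3268]
orientation: [-0.001, 0.429, 0.903, -0.001]
ft_force: [0.6, 0.5, 0.3]
width: 0.0017
```

Call:
{"fn": "play_rows", "kwargs": {"steps": [[-1, 0.1, 1, 0, -1], [-1, 0.1, 1, 0, -1], [-1, 0.1, 0.8, 0, -1], [-1, 0.1, 0.6, 0, -1], [-1, 0.1, 0.4, 0, -1], [-1, 0.1, 0.2, 0, -1], [-1, 0.03, 0, 0, -1], [-1, 0, 0, 0, -0.5], [-1, 0, 0, 0, 0]]}}

```text
clock: 32.32
ee_pos: [0.5086, 0.3929, 0.326]
orientation: [-0.0, 0.741, 0.671, -0.001]
ft_force: [0.7, -1.0, 0.2]
width: 0.0008
```

```bash
python3 - <<'E'
from h import *
s=manip.state(); print(s['ee_pos'],s['orientation'],s['q'],s['ft_force'],s['width'],s['clock'])
cap('wrist','w32.png')
E
```

```text
[0.50859883 0.39287902 0.32602005] [-2.05214154e-04  7.41171386e-01  6.71314345e-01 -1.40880997e-03] [ 5.77999969e-01  2.33792960e-01  1.17886699e+00 -3.84630392e-05
  1.73177981e+00  6.76826954e-01] [ 0.6886994  -1.01559391  0.21393275] 0.0007682202200279908 32.3167
```

View pics/w32.png

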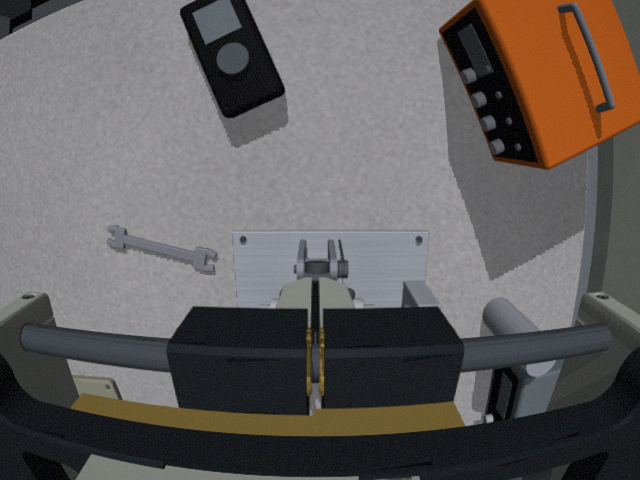

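Call:
{"fn": "play_rows", "kwargs": {"steps": [[-1, 0, 0, -0.7, 0], [-1, 0, 0, -0.9, 0], [-1, 0, 0, -0.45, 0], [-1, -0.03, -0.3, 0, 0], [-1, -0.05, -0.5, 0, 0], [-1, -0.06, -0.6, 0, 0], [-1, -0.06, -0.6, 0, 0], [-1, -0.05, -0.5, 0, 0], [-1, 0, 0, 0, 0]]}}

```text
clock: 33.12
ee_pos: [0.5047, 0.341, 0.2881]
orientation: [0.001, 0.741, 0.672, 0.001]
ft_force: [2.0, 2.2, 2.3]
width: 0.0005
```

```bash
cat >> h.py <<'E'
def fx(p,t=(.4951,.2424),a=np.radians(-5.64)):
    d=np.array(p[:2])-t; return np.array([np.cos(a)*d[0]+np.sin(a)*d[1],-np.sin(a)*d[0]+np.cos(a)*d[1],p[2]])
E
python3 - <<'E'
from h import *
s=manip.state(); print(fx(s['ee_pos']),s['ft_force'],s['clock'])
cap('scene','s33.png'); im=cv2.imread('pics/s33.png'); cv2.imwrite('pics/s33z.png',cv2.resize(im[60:310,290:540],None,fx=3,fy=2.4))
E
```

```text
[-1.16359998e-04  9.90179680e-02  2.88145695e-01] [1.95264654 2.24996416 2.34933334] 33.1167
```

View pics/s33z.png

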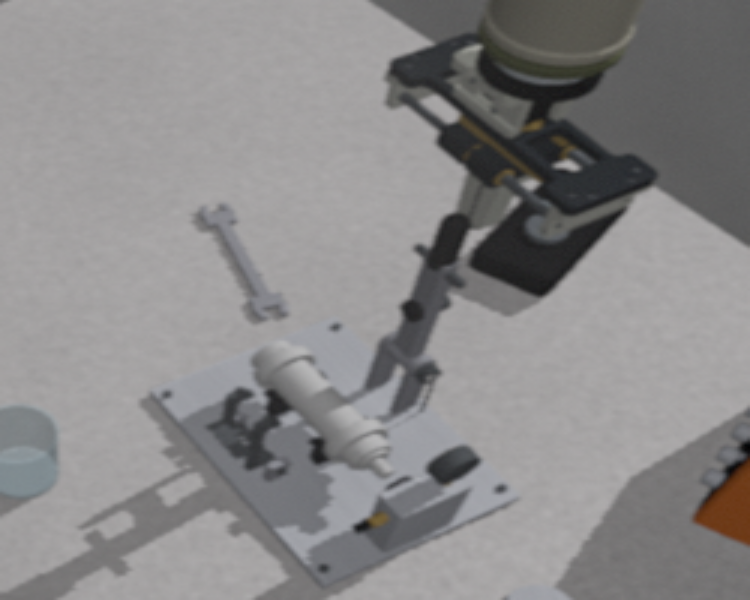

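Call:
{"fn": "play_rows", "kwargs": {"steps": [[-1, -0.05, -0.5, 0, 0], [-1, -0.06, -0.62, -0.05, 0], [-1, -0.06, -0.62, -0.1, 0], [-1, -0.06, -0.62, -0.15, 0], [-1, -0.06, -0.6, -0.2, 0], [-1, -0.06, -0.6, -0.2, 0], [-1, -0.06, -0.6, -0.25, 0], [-1, -0.06, -0.6, -0.25, 0], [-1, -0.05, -0.52, -0.33, 0], [-1, -0.05, -0.52, -0.36, 0], [-1, -0.05, -0.52, -0.38, 0], [-1, -0.05, -0.5, -0.4, 0]]}}

```text
clock: 34.17
ee_pos: [0.4907, 0.2057, 0.2332]
orientation: [0.0, 0.74, 0.672, 0.0]
ft_force: [1.1, 3.2, 2.0]
width: 0.0009
```

```bash
python3 - <<'E'
from h import *
s=manip.state(); print(fx(s['ee_pos']),s['ft_force'],s['clock'])
cap('scene','s34.png'); im=cv2.imread('pics/s34.png'); cv2.imwrite('pics/s34z.png',cv2.resize(im[60:310,290:540],None,fx=3,fy=2.4))
E
```

```text
[-0.00072294 -0.03695887  0.233168  ] [1.12518723 3.24614326 1.98252878] 34.1667
```

View pics/s34z.png

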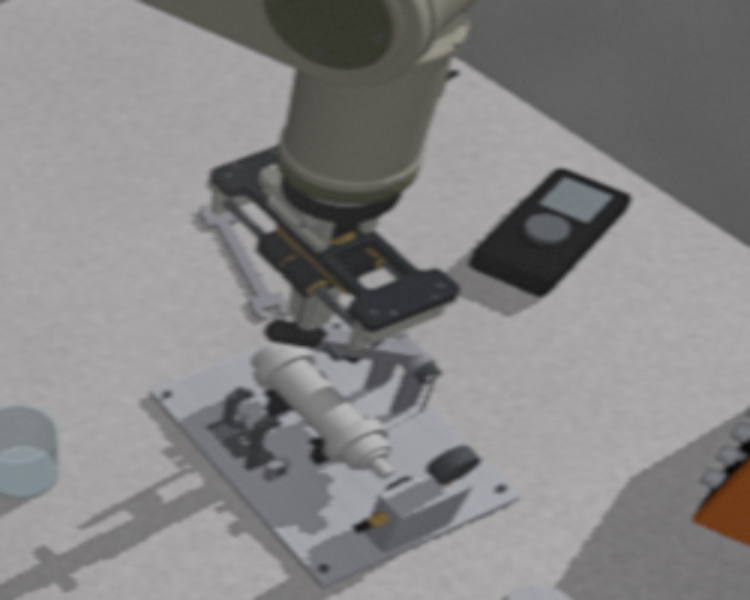

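Call:
{"fn": "play_rows", "kwargs": {"steps": [[-1, -0.04, -0.44, -0.4, 0], [-1, -0.04, -0.44, -0.4, 0], [-1, -0.04, -0.44, -0.4, 0], [-1, -0.04, -0.42, -0.45, 0], [-1, -0.03, -0.3, -0.5, 0], [-1, -0.03, -0.3, -0.55, 0], [-1, -0.03, -0.28, -0.6, 0], [-1, -0.02, -0.22, -0.6, 0], [-1, -0.02, -0.2, -0.5, 0], [-1, -0.01, -0.14, -0.5, 0], [-1, -0.01, -0.1, -0.3, 0], [-1, 0, 0, 0, 0]]}}

```text
clock: 35.22
ee_pos: [0.4842, 0.1412, 0.1278]
orientation: [-0.0, 0.74, 0.672, 0.0]
ft_force: [0.2, 4.9, 3.4]
width: 0.0008
```

```bash
python3 - <<'E'
from h import *
s=manip.state(); print(fx(s['ee_pos']),s['ft_force'],s['clock'])
cap('scene','s35.png'); im=cv2.imread('pics/s35.png'); cv2.imwrite('pics/s35z.png',cv2.resize(im[60:310,290:540],None,fx=3,fy=2.4))
cap('wrist','w35.png')
E
```

```text
[-0.00086541 -0.10173092  0.12783089] [0.2251696  4.94815289 3.43991048] 35.2167
```

View pics/s35z.png

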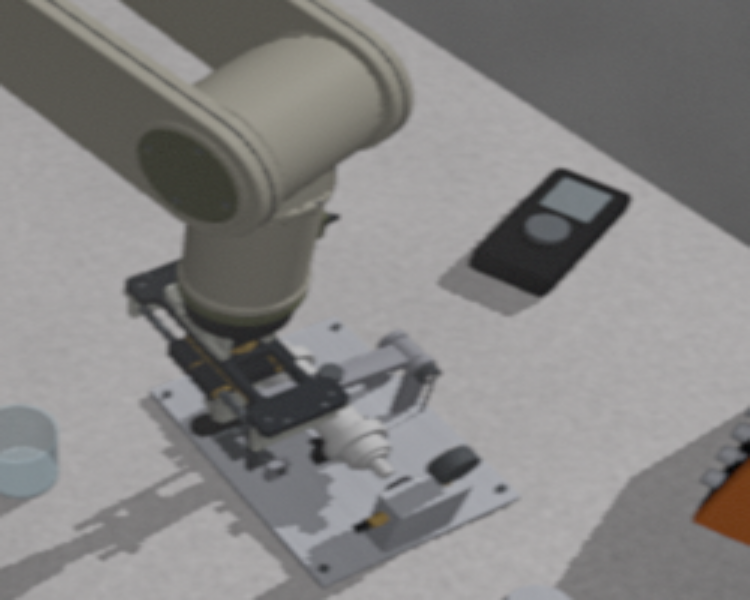

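View pics/w35.png

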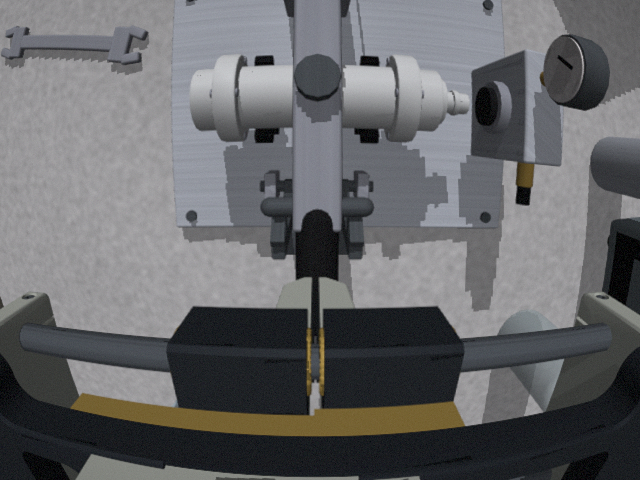

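Call:
{"fn": "play_rows", "kwargs": {"steps": [[-1, -0.01, -0.15, -0.2, 0], [-1, -0.01, -0.1, -0.3, 0], [-1, 0, -0.05, -0.3, 0], [-1, 0, 0, -0.2, 0], [-1, 0, 0, -0.1, 0], [-1, 0, 0, 0, 0]]}}

```text
clock: 35.82
ee_pos: [0.4847, 0.1349, 0.107]
orientation: [0.001, 0.74, 0.672, 0.0]
ft_force: [0.3, 2.4, 6.1]
width: 0.0005
```

```bash
python3 - <<'E'
from h import *
s=manip.state(); print(fx(s['ee_pos']),s['ft_force'],s['clock'])
cap('wrist','w36.png')
E
```

```text
[ 0.00023505 -0.1080037   0.10696358] [0.30591787 2.37484681 6.10761531] 35.8167
```

View pics/w36.png

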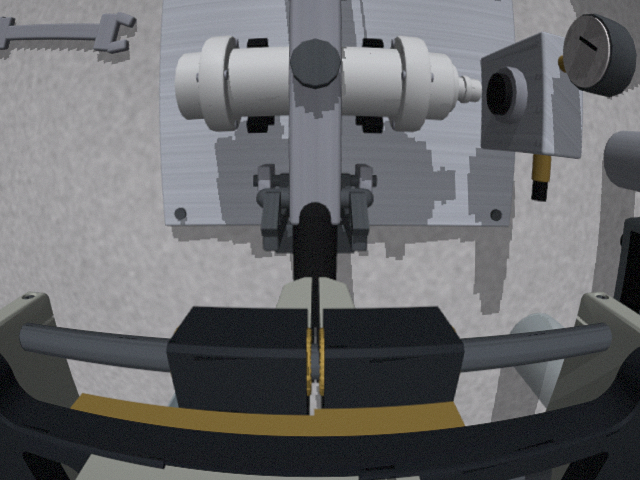

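Call:
{"fn": "play_rows", "kwargs": {"steps": [[-1, 0, 0, -0.1, 0], [-1, 0, 0, -0.1, 0], [-1, 0, 0, 0, 0], [-1, 0, 0, 0, 0]]}}

```text
clock: 36.2
ee_pos: [0.4847, 0.1347, 0.1035]
orientation: [0.001, 0.74, 0.672, 0.0]
ft_force: [-0.2, 1.4, 8.0]
width: 0.0005
```

```bash
python3 - <<'E'
from h import *
s=manip.state(); print(fx(s['ee_pos']),s['ft_force'],s['clock'])
cap('wrist','w37.png')
im=cv2.imread('pics/w37.png'); cv2.imwrite('pics/w37z.png',cv2.resize(im[130:270,220:420],None,fx=4,fy=4))
E
```

```text
[ 0.00023264 -0.10821869  0.10348797] [-0.22442509  1.44922335  8.00111416] 36.2
```

View pics/w37z.png

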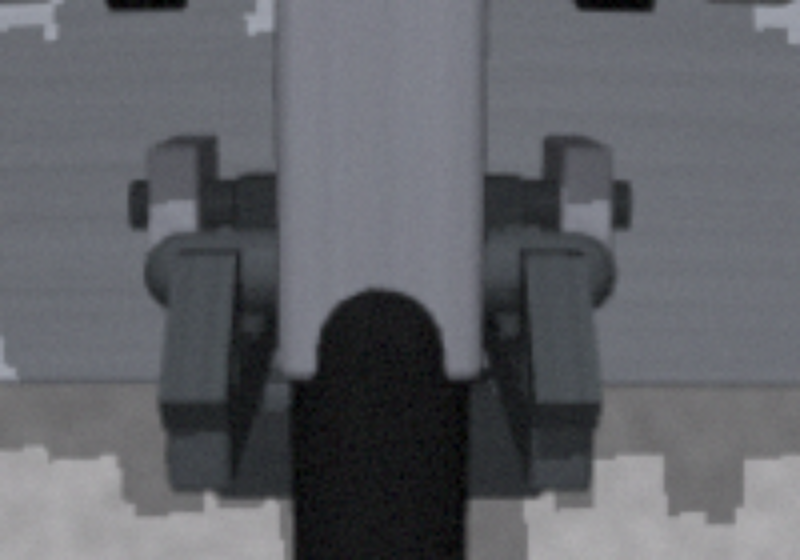

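Call:
{"fn": "play_rows", "kwargs": {"steps": [[-1, 0, 0, -0.1, 0], [-1, 0, 0, -0.1, 0], [-1, 0, 0, 0, 0]]}}

```text
clock: 36.5
ee_pos: [0.4847, 0.1346, 0.0994]
orientation: [0.001, 0.74, 0.672, 0.0]
ft_force: [0.2, 1.2, 9.5]
width: 0.0005
```

```bash
python3 - <<'E'
from h import *
s=manip.state(); print(fx(s['ee_pos']),s['ft_force'],s['clock'])
cap('wrist','w38.png')
im=cv2.imread('pics/w38.png'); cv2.imwrite('pics/w38z.png',cv2.resize(im[130:270,220:420],None,fx=4,fy=4))
E
```

```text
[ 0.00022183 -0.10831301  0.09936335] [0.15778754 1.17307588 9.49965055] 36.5
```

View pics/w38z.png

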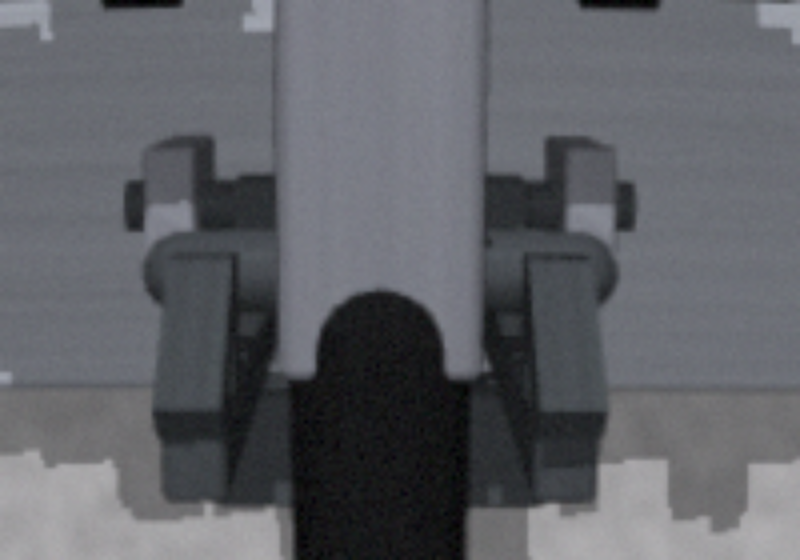

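Call:
{"fn": "play_rows", "kwargs": {"steps": [[-1, 0, 0, 0.1, 0], [-1, 0, 0, 0.2, 0], [-1, 0, 0, 0.2, 0], [-1, 0, 0, 0, 0], [-1, 0, 0, 0, 0]]}}

```text
clock: 36.97
ee_pos: [0.4835, 0.1344, 0.1082]
orientation: [-0.0, 0.74, 0.672, -0.001]
ft_force: [0.1, -0.1, -0.2]
width: 0.0006
```

```bash
python3 - <<'E'
from h import *
s=manip.state(); print(fx(s['ee_pos']),s['ft_force'],s['clock'])
cap('wrist','w39.png')
im=cv2.imread('pics/w39.png'); cv2.imwrite('pics/w39z.png',cv2.resize(im[130:330,220:420],None,fx=3,fy=3))
E
```

```text
[-0.00092441 -0.10859155  0.1082474 ] [ 0.07269512 -0.07094911 -0.21347645] 36.9667
```

View pics/w39z.png

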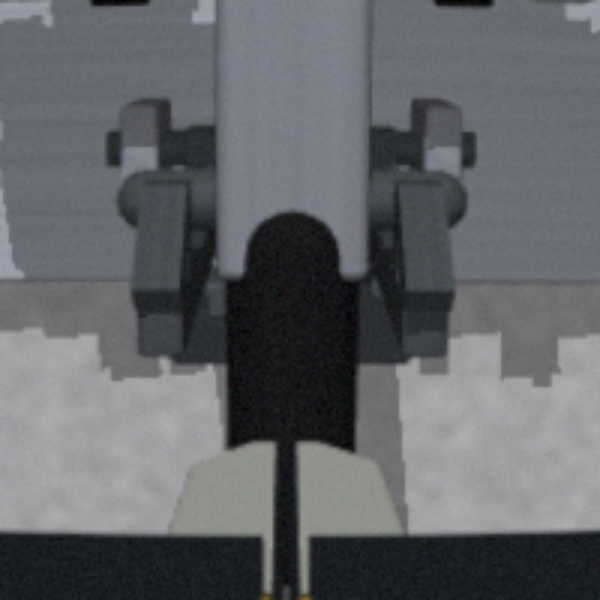

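Call:
{"fn": "play_rows", "kwargs": {"steps": [[-1, 0, 0, 0.4, 0], [-1, 0, 0, 0.8, 0], [-1, 0, 0, 1, 0], [-1, 0, 0, 1, 0], [-1, 0, 0, 1, 0], [-1, 0, 0, 1, 0], [-1, -0.3, -0.3, 1, 0], [-1, -0.6, -0.3, 1, 0], [-1, -0.8, -0.3, 0.5, 0], [-1, -0.6, 0, 0, 0], [-1, -0.3, 0, 0, 0], [-1, 0, 0, 0, 0]]}}

```text
clock: 38.02
ee_pos: [0.4313, 0.117, 0.2631]
orientation: [0.0, 0.74, 0.672, -0.0]
ft_force: [-0.2, 0.3, -0.1]
width: 0.0002
```

```bash
python3 - <<'E'
from h import *
s=manip.state(); print(s['ee_pos'],s['ft_force'],s['clock'])
cap('wrist','w40.png');cap('scene','s40.png');cap('top','t40.png')
E
```

```text
[0.43126512 0.11697384 0.26312242] [-0.21411987  0.30464459 -0.13777029] 38.0167
```

View pics/w40.png

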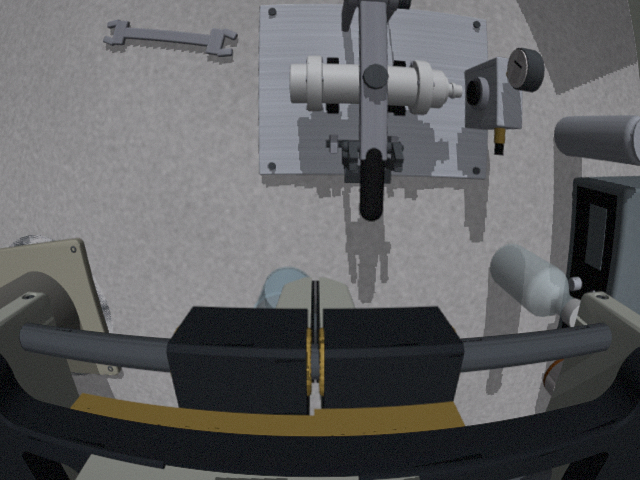

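View pics/s40.png

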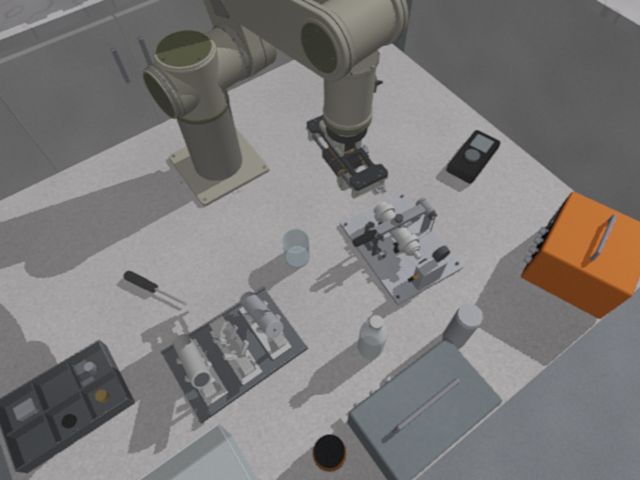

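View pics/t40.png

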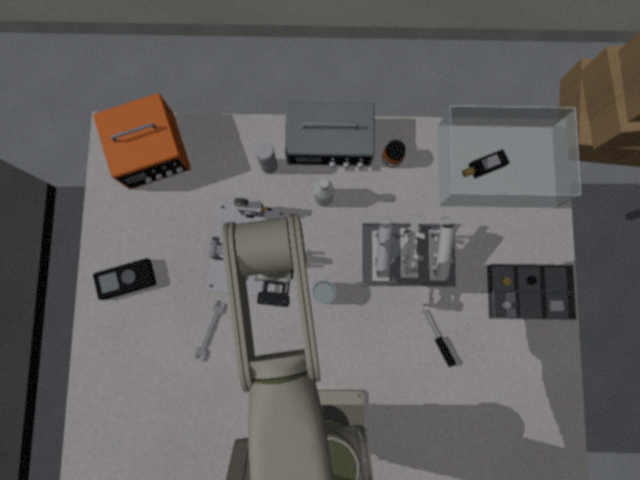

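The arm is latched level over the cell with the robot clear, and the dummy and barrel lie in their troughs. The beaker, bottle, screwdriver and spanner are at the same pixels as in the first pictures. I'm handing in.

```bash
python3 -c "
from plant import manip
print(manip.finish_job(), manip.state()['clock'])"
```

```text
the job is handed in; nothing more can be done
the job is handed in; nothing more can be done
```

The job is handed in at about 38 s of the 70 s. The dummy is back in its trough, and the flow cell is in the clamp with the hold-down arm latched over it.

- **Dummy:** I gripped it near its far end, because at mid-length the gripper body would have hit the raised arm. It swung down to about 60° in the fingers and touched the lower saddle once with about 10 N. I backed off, laid it into the two saddles and pushed it down the slope by its upper end. I felt no force when it reached the toe plate. The pictures put its lower end level with the bare barrel's, within about 1 mm.
- **Flow cell:** I gripped it between the collars and levelled it by pressing its collars on bare table, up to about 22 N. I lowered it onto one V face, about 12 mm off centre to clear the raised arm. Opening the fingers slowly let it settle into the saddles. The last picture shows the collars outside both saddles and the spigot pointing at the port block.
- **Hold-down arm:** I pressed it down with about 10 N at the end, to roughly 7 mm below where I expected the handle when level. When I lifted off, the force went to zero and the arm stayed down with the hooks over its pin. It was still down after I had withdrawn.
- **Other items:** The bare barrel, wash bottle, beaker, screwdriver and spanner look unmoved in the before and after pictures.

The scene and top cameras disagreed with the wrist camera by about 5 mm across the bench. I used the wrist camera, and the grasps agreed with it.

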